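# Load the analyser's sample drawer in run order

### The arm

A 7-joint arm with a two-finger parallel gripper is mounted at the origin on the work surface. World frame = base frame: x ahead of the robot, y to its left, z up, the work surface at z = 0. Lengths are in m, angles in degrees, forces in N, time in s.
With the tool pointing down it reaches from about 0.4 to 0.9 m from the base axis. Payload 5.6 kg.
Tool frame: the origin (TCP) lies on the mounting face of the last link; the fingertips stand 190 mm ahead of it and the grasp point (between the pads) lies 171 mm ahead of it; x points along the fingers, z is the direction in which the jaws open and shut, and the axes are right-handed (so a half turn about x gives the same grasp; the last joint's range is limited). The gripper opens to 92 mm and grips with 3 to 60 N. Pads are 20 mm wide; open, the fingers measure 128 mm over their backs; the gripper's body (75 mm by 189 mm) begins 69 mm behind the grasp point.
Start: joints at [64.916, 26.786, -0.665, 91.828, 0.344, 61.387, -3.226], TCP at [0.25, -0.6, 0.405] pointing down, gripper open.
Joint ranges: [-144.91, 144.91], [-17.63, 115.5], [-89.93, 88.59], [15.96, 139.68], [-74.01, 254.01], [8.47, 105.57], [-167.45, 167.45]. Speed limits (degrees/s): [147.25, 147.25, 180, 180, 180, 180, 180].

### API

Orientations are given as a 3x3 rotation matrix whose columns are the frame's x, y, z axes.
In Python, from workcell import status, cams, job gives the robot as it stands. The module is installed in compiled form; this text tells all that it offers.
- The arm moves only by the shell command python3 -m inch 'ROWS' [OPENING] [FORCE]. ROWS is JSON, a list that holds one entry, the list of rows, each a list of 4 numbers: the shift along the tool's x, y, z in cm, then the turn about the tool's x in degrees. In form: [[[tx, ty, tz, spin], ...]]. A call has 1 to 8 rows; each row shifts and turns the commanded pose from where the row before left it, along the tool's axes as they then stand; what a row does not reach is not made up. A row lasts 1/12 s, in which the tool goes at most 41.7 mm and 7.16 degrees, less where a joint would pass 70% of its speed; a pose out of reach is approached as far as the arm can. A call is refused whole if a number of a shift passes 4.17 or a number of a turn 7.16, either way. A call with a gripper value outside its range is refused whole. OPENING is the finger opening in cm, from 0 to 9.19, set as the call begins (- or left out, the last holds). The fingers move at their own pace and stop on an object; FORCE is the grip in N (left out, the last holds). Time passes only in rows, so rows that do not move let the fingers close. It gives the time, the measured TCP pose, the force and the opening at its end, in the units of the state.
- status.get_obs(): the state, without advancing time (a new reading comes with each control period).
- cams.snapshot(name): name is "scene" or "top"; returns (picture, depth): 400x640x3 uint8, red, green, blue; 400x640 float32, m along the optical axis (not along the pixel's ray), 0 where there is no reading.
- cams.camera_info(name): a dict with "fx", "fy", "cx", "cy" (pixels), "k1" (the pictures are not rectified: a ray, as slopes to the right and down, at radius r is drawn at 1 + k1 r^2 times it, then the intrinsics apply), "world_from_camera" (4x4, takes a point from camera to world coordinates). Camera axes: x right, y up, looking along -z (the intrinsics and any distortion apply to the point x, -y, -z); pixel columns grow to the right and rows downward; lengths in m; the calibration is good to about 2 mm. A picture is of the moment at which its call begins. camera_info takes no time and is no camera call.
- job.finish_job(): hands the job in, once; it reports no verdict.
Trained networks look in the newest picture that a camera, given by its name, has taken for a name from the list of things; names that differ only in an ending like _2 or _b are one class to them, and where a whole thing is asked for, a point or a joint stands for the part that bears it (a point fixed in the world has none). Each returns a list of dicts, best first, with "confidence" (0 to 1); they miss things now and then, are a little off and sometimes report something else, mostly with a low value. They report only what shows in the picture. A call takes as long as a camera call.
- cams.outline_of(camera, query): "region" (400x640 bool, what is visible of it) and "bbox" ([centre column, centre row, width, height] in pixels, round what is visible of it).
- cams.tip_of(camera, query): "centre" ([column, row] in pixels: a listed point, or the origin of a listed thing).
The state is a dict: "t": time; "joint_pos": joint angles; "qd": joint speeds; "effort": joint torques, N m; "ee_pos": TCP position; "tool_rot": TCP orientation; "wrist_force": force on the tool from outside, world axes, zero at the start; "ft_torque": the same for the moment, N m; "width": opening from 0.0 (shut) to 1.0 (fully open).
Only numpy, scipy, OpenCV 4.12 (cv2) and the standard library are available. Lean on these libraries where they do the work, as an engineer would, in place of code of your own. Each camera call takes 0.05 s, during which the arm holds its last target.

### The job

Get the next run ready on the bench analyser: pull its sample drawer right out to the stop, then load the run in order - the short bottle into pocket 1, then the medium bottle into pocket 2, then the tall bottle into pocket 3 (the pockets are marked with one to four dots, and pocket 1 is the innermost) - each kept upright, lowered to the bottom of its pocket and not dropped in. Then slide the loaded drawer fully home without slamming it, and leave everything else on the desk where it stands.

Things in the scene. Friction and masses are not known exactly. Their poses are not given: they have to be found in the camera images.
- analyser: white bench-top analyser, fixed, 430 deep, 390 wide, 270 mm high, on the robot's left, its face turned roughly to -y. Origin: on the desk at the foot of the face, below the drawer's centre line. Its -x axis points out of the face, the way the drawer comes out; z up. The housing reaches 120 mm to +y and 270 mm to -y (own axes). Drawer bay: 120 mm wide, 168 mm high.
- drawer (a joint): how far the sample drawer is out, in m: 0 fully home, 0.306 at its outer stop; starts partly out, slides with about 2 N of friction, stays where left. A grey block 250 mm long, 84 mm wide, top 60 mm above the desk, with one row of four round pockets, and at its outer end a white front plate 108 mm wide, 12 mm thick, top edge 90 mm above the desk.
- drawer_handle (a point): middle of the drawer's handle bar, a steel bar 10 mm thick and 80 mm long, level and parallel to the drawer's front plate, its centre 112 mm above the desk and 40 mm out from the plate, held at its ends by two slanting legs; moves with the drawer. Axes as the analyser's: the bar lies along y, -x points away from the plate.
- pocket1 (a point): pocket 1, one black dot beside it, the innermost (enters the machine first): round hole 44 mm wide, 32 mm deep, funnelled out to 54 mm in its top 5 mm, mouth 60 mm above the desk; the point is the centre of its floor, 28 mm above the desk. Moves with the drawer; axes as the analyser's. With the drawer fully out it is 90 mm in front of the face. Pockets are 60 mm apart.
- pocket2 (a point): pocket 2, two dots, the same size as pocket 1 and 60 mm nearer the front plate; centre of its floor.
- pocket3 (a point): pocket 3, three dots, the same size, a further 60 mm nearer the front plate; centre of its floor.
- pocket4 (a point): pocket 4, four dots, the same size, next to the front plate; stays empty; centre of its floor.
- short_bottle: a plain closed sample bottle, white round body 38 mm across standing upright, with a black ribbed screw cap; the shortest of the three: 70 mm tall, cap 36 mm across and 16 mm high, mass about 55 g. Origin: centre of its underside, z up its axis; its yaw means nothing. It stands loose on the desk.
- medium_bottle: a plain closed sample bottle, white round body 38 mm across standing upright, with a black ribbed screw cap; the middle one: 95 mm tall, cap 38 mm across and 18 mm high, mass about 75 g. Origin: centre of its underside, z up its axis; its yaw means nothing. It stands loose on the desk.
- tall_bottle: a plain closed sample bottle, white round body 38 mm across standing upright, with a black ribbed screw cap; the tallest: 120 mm tall, cap 40 mm across and 16 mm high, fine rings round its body, mass about 95 g. Origin: centre of its underside, z up its axis; its yaw means nothing. It stands loose on the desk.
- reagent_jar: closed round jar 60 mm across, 72 mm tall, among the sample bottles. A bystander, to be left where it stands. Origin: centre of its underside, z up.
- slide_case: flat grey closed slide case 85 x 110 x 30 mm. A bystander, to be left where it stands. Origin: centre of its underside, z up.

How it is judged (in metres and radians):
On the way, in this order (a step that is already met when the one before it is completed fails the run):
1. the drawer is pulled out to its stop (within 10 mm) (value of joint drawer above 0.296 m), for 0.2 s.
2. the short bottle stands at the bottom of pocket 1, upright, the drawer still out (horizontal distance between short_bottle and pocket1 below 0.007 m and z of short_bottle in the frame of pocket1 below 0.005 m and angle between short_bottle's own z axis and vertical below 0.2 rad and value of joint drawer above 0.25 m), for 0.2 s.
3. the medium bottle stands at the bottom of pocket 2, upright, the drawer still out (horizontal distance between medium_bottle and pocket2 below 0.007 m and z of medium_bottle in the frame of pocket2 below 0.005 m and angle between medium_bottle's own z axis and vertical below 0.2 rad and value of joint drawer above 0.25 m), for 0.2 s.
4. the tall bottle stands at the bottom of pocket 3, upright, the drawer still out (horizontal distance between tall_bottle and pocket3 below 0.007 m and z of tall_bottle in the frame of pocket3 below 0.005 m and angle between tall_bottle's own z axis and vertical below 0.2 rad and value of joint drawer above 0.25 m), for 0.2 s.
At the end, for the whole second after the job is handed in: The drawer is home (within 8 mm of shut) with the short bottle in pocket 1, the medium bottle in pocket 2 and the tall bottle in pocket 3, each at rest, centred within 7 mm, less than 5 mm off the pocket's floor and within 0.2 rad of upright (value of joint drawer below 0.008 m and horizontal distance between short_bottle and pocket1 below 0.007 m and z of short_bottle in the frame of pocket1 below 0.005 m and angle between each of short_bottle, medium_bottle, tall_bottle's own z axis and vertical below 0.2 rad and linear speed of each of short_bottle, medium_bottle, tall_bottle below 0.03 m/s and horizontal distance between medium_bottle and pocket2 below 0.007 m and z of medium_bottle in the frame of pocket2 below 0.005 m and horizontal distance between tall_bottle and pocket3 below 0.007 m and z of tall_bottle in the frame of pocket3 below 0.005 m); the robot touches nothing.
It fails at once if one of the three bottles is tipped over (more than 1 rad from upright) (angle between any of short_bottle, medium_bottle, tall_bottle's own z axis and vertical above 1 rad).
It fails at once if a bottle is dropped into a pocket (falls free over it at more than 0.65 m/s, a fall of about 2 cm) ((contact force between short_bottle and the fingers below 0.02 N and linear speed of short_bottle above 0.65 m/s and (horizontal distance between short_bottle and pocket1 below 0.03 m or horizontal distance between short_bottle and pocket2 below 0.03 m or horizontal distance between short_bottle and pocket3 below 0.03 m or horizontal distance between short_bottle and pocket4 below 0.03 m)) or (contact force between medium_bottle and the fingers below 0.02 N and linear speed of medium_bottle above 0.65 m/s and (horizontal distance between medium_bottle and pocket1 below 0.03 m or horizontal distance between medium_bottle and pocket2 below 0.03 m or horizontal distance between medium_bottle and pocket3 below 0.03 m or horizontal distance between medium_bottle and pocket4 below 0.03 m)) or (contact force between tall_bottle and the fingers below 0.02 N and linear speed of tall_bottle above 0.65 m/s and (horizontal distance between tall_bottle and pocket1 below 0.03 m or horizontal distance between tall_bottle and pocket2 below 0.03 m or horizontal distance between tall_bottle and pocket3 below 0.03 m or horizontal distance between tall_bottle and pocket4 below 0.03 m))).
It fails at once if the drawer is slammed home (faster than 0.4 m/s over its last 40 mm) (velocity of joint drawer below -0.4 m/s and value of joint drawer below 0.04 m).
It fails at once if a bystander is moved more than 30 mm or tipped over (distance of any of reagent_jar, slide_case from where it was at the start of the episode above 0.03 m or angle between any of reagent_jar, slide_case's own z axis and vertical above 0.5 rad).
It also fails if it takes over 72 s, if anything falls off the work surface, if the arm or the gripper's body presses on something with over 40 N, if the wrist force passes 120 N, or if a joint passes its speed limit or range.

## Working session

There is one attempt and no reset: what is moved stays moved. The work goes in short steps, Python scripts to look and compute and a shell command to move; the robot and the scene stay as the last step left them, time stands still between calls to the robot, and variables do not carry over. Pictures are saved under pics/ and viewed, and the job is handed in when it is done.

```bash
mkdir -p pics
python3 - <<'E'
from workcell import status,cams
import cv2,numpy as np
o=status.get_obs()
for k,v in o.items(): print(k,np.round(v,4).tolist())
for n in("scene","top"):
    p,d=cams.snapshot(n); cv2.imwrite(f"pics/{n}0.png",p[:,:,::-1]); np.save(f"{n}0.npy",d)
    i=cams.camera_info(n); print({k:np.round(v,4).tolist() for k,v in i.items()})
E
```

```text
t 0.0
joint_pos [64.9155, 26.8356, -0.6639, 91.8807, 0.3458, 61.3876, -3.2279]
qd [0.0719, 0.0788, 0.1377, -0.0427, -0.0822, -0.0509, 0.0632]
effort [0.0001, -52.0576, -0.0125, -24.3759, -0.0566, 0.0172, 0.0002]
ee_pos [0.2499, -0.5998, 0.4037]
tool_rot [[-0.0008, 0.9231, 0.3845], [0.0016, 0.3845, -0.9231], [-1.0, -0.0002, -0.0018]]
wrist_force [0.4656, -1.2221, 0.4027]
ft_torque [-0.0206, -0.0443, -0.0444]
width 0.9985
{'fx': 442.819, 'fy': 442.819, 'cx': 324.2446, 'cy': 203.1548, 'k1': -0.1222, 'world_from_camera': [[0.8976, -0.2542, 0.3602, 0.9245], [0.4408, 0.5253, -0.7278, -0.8103], [-0.0042, 0.812, 0.5836, 0.8347], [0.0, 0.0, 0.0, 1.0]]}
{'fx': 471.4929, 'fy': 471.4929, 'cx': 327.6264, 'cy': 198.0815, 'k1': -0.133, 'world_from_camera': [[-0.0054, 0.9808, -0.195, 0.1542], [-1.0, -0.0051, 0.0019, 0.1204], [0.0009, 0.195, 0.9808, 1.5996], [0.0, 0.0, 0.0, 1.0]]}
```

View pics/scene0.png

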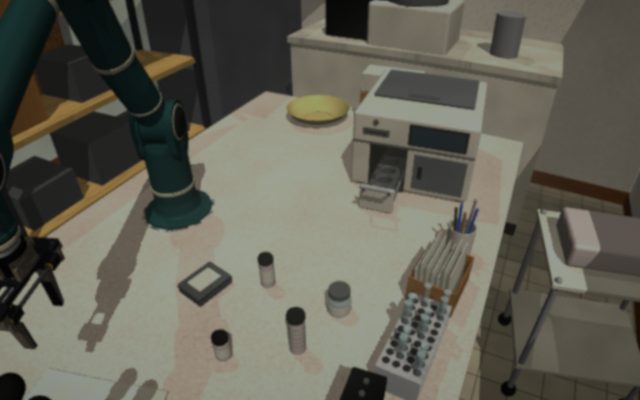

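View pics/top0.png

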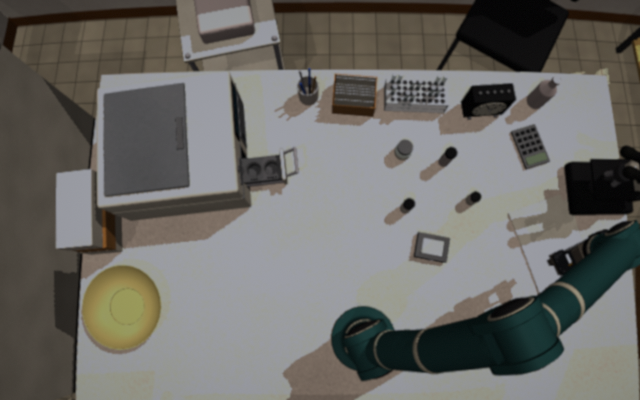

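The scene view shows the bottles at about (266,270) medium, (221,345) short and (296,330) tall, with the jar at (339,298), the case at (205,283) and the drawer handle near (378,195). In the top view they are at (408,204), (474,197) and (450,153), with the handle at (290,162).

```bash
cat > h.py <<'E'
from workcell import status,cams
import cv2,numpy as np
def ray(n,u,v):
    i=cams.camera_info(n); x=(u-i['cx'])/i['fx']; y=(v-i['cy'])/i['fy']
    rd=np.hypot(x,y); r=rd
    for _ in range(30): r=rd/(1+i['k1']*r*r)
    s=r/rd if rd>0 else 1
    T=np.array(i['world_from_camera']); return T[:3,3],T[:3,:3]@np.array([x*s,-y*s,-1.0]),T
def at_z(n,u,v,z):
    c,d,_=ray(n,u,v); return c+d*(z-c[2])/d[2]
def at_depth(n,u,v,dep):
    c,d,_=ray(n,u,v); return c+d*dep
def proj(n,P):
    i=cams.camera_info(n); T=np.array(i['world_from_camera']); p=T[:3,:3].T@(np.array(P)-T[:3,3])
    x=p[0]/-p[2]; y=-p[1]/-p[2]; s=1+i['k1']*(x*x+y*y); return np.array([i['fx']*x*s+i['cx'],i['fy']*y*s+i['cy']])
def cloud(n,d,mask):
    v,u=np.nonzero(mask&(d>0)); return np.array([at_depth(n,a,b,d[b,a]) for a,b in zip(u,v)])
E
python3 - <<'E'
from h import *
for n in("top","scene"):
    p,d=cams.snapshot(n)
    for q,z in(("short_bottle",.0),("medium_bottle",.0),("tall_bottle",.0),("reagent_jar",0),("slide_case",0),("analyser",0),("drawer_handle",.112),("pocket1",.028),("pocket2",.028),("pocket3",.028),("pocket4",.028)):
        r=cams.tip_of(n,q)
        for k in r[:2]:
            print(n,q,round(k['confidence'],2),np.round(k['centre'],1),np.round(at_z(n,*k['centre'],z),4))
    for q,h in(("short_bottle",.07),("medium_bottle",.095),("tall_bottle",.12),("reagent_jar",.072),("slide_case",.03)):
        r=cams.outline_of(n,q)
        for k in r[:1]:
            c=cloud(n,d,k['region']); t=c[np.abs(c[:,2]-h)<.008]
            print(n,q,round(k['confidence'],2),np.round(k['bbox']),len(c),'ztop',np.round(np.percentile(c[:,2],[5,50,97]),3),len(t), np.round((t.min(0)+t.max(0))/2,4) if len(t) else '',np.round(np.median(t,0),4) if len(t) else '')
E
```

```text
top short_bottle 0.64 [470.4 200.3] [ 0.4618 -0.3825  0.    ]
top medium_bottle 0.45 [404.7 210.4] [ 0.4275 -0.1488  0.    ]
top medium_bottle 0.39 [400.2 153.4] [ 0.6323 -0.1407  0.    ]
top tall_bottle 0.77 [442.6 163.1] [ 0.5966 -0.2908  0.    ]
top reagent_jar 0.75 [400.5 153.2] [ 0.633  -0.1418  0.    ]
top slide_case 0.63 [268.4 167.7] [0.5822 0.3247 0.    ]
top slide_case 0.6 [431.  247.1] [ 0.2997 -0.235   0.    ]
top analyser 0.87 [245.9 172.8] [0.5643 0.4037 0.    ]
top pocket1 0.94 [242.1 172.3] [0.559 0.412 0.028]
top pocket1 0.58 [254.1 176.2] [0.5448 0.3699 0.028 ]
top pocket2 0.94 [242.1 172.3] [0.559 0.412 0.028]
top pocket2 0.58 [254.1 176.2] [0.5448 0.3699 0.028 ]
top pocket3 0.94 [242.1 172.3] [0.559 0.412 0.028]
top pocket3 0.58 [254.1 176.2] [0.5448 0.3699 0.028 ]
top pocket4 0.94 [242.1 172.3] [0.559 0.412 0.028]
top pocket4 0.58 [254.1 176.2] [0.5448 0.3699 0.028 ]
top short_bottle 0.43 [475. 197.  13.  11.] 141 ztop [0.025 0.066 0.075] 80 [ 0.4594 -0.3796  0.0691] [ 0.4595 -0.3778  0.0688]
top medium_bottle 0.53 [406. 207.  13.  15.] 168 ztop [0.023 0.092 0.1 
[... 1398 characters left out ...]
cket4 0.74 [389.5 176.1] [0.5576 0.4351 0.028 ]
scene short_bottle 0.6 [221. 346.  19.  28.] 513 ztop [0.009 0.055 0.072] 217 [ 0.4643 -0.3865  0.0679] [ 0.4649 -0.3874  0.0699]
scene medium_bottle 0.89 [265. 270.  11.  38.] 521 ztop [0.007 0.063 0.097] 154 [ 0.4359 -0.1533  0.0933] [ 0.4382 -0.1555  0.0956]
scene tall_bottle 0.58 [297. 333.  18.  48.] 812 ztop [0.011 0.084 0.121] 262 [ 0.6026 -0.2971  0.1174] [ 0.603  -0.2987  0.1192]
scene reagent_jar 0.57 [340. 299.  26.  35.] 788 ztop [0.011 0.052 0.075] 340 [ 0.6369 -0.1518  0.0704] [ 0.6376 -0.1539  0.0722]
scene slide_case 0.57 [204. 284.  56.  45.] 1428 ztop [0.006 0.029 0.033] 1117 [ 0.2984 -0.2383  0.0294] [ 0.3021 -0.2424  0.0301]
```

Run:
```python
from h import *
a=cv2.imread('pics/top0.png')[120:220,200:320]; b=cv2.imread('pics/scene0.png')[120:220,330:450]
cv2.imwrite('pics/z0.png',np.hstack([cv2.resize(x,None,fx=3.3,fy=3.3,interpolation=cv2.INTER_CUBIC) for x in(a,b)]))
d=np.load('top0.npy')
m=np.zeros(d.shape,bool); m[130:200,235:310]=1
c=cloud('top',d,m)
for lo,hi in((.1,.125),(.08,.095),(.053,.067)):
    t=c[(c[:,2]>lo)&(c[:,2]<hi)&(c[:,1]<.5)]; print(lo,len(t),np.round(t.min(0),3),np.round(t.max(0),3),np.round(t.mean(0),4))
    if len(t)>3:print(np.round(t[np.lexsort((t[:,0],))][::max(1,len(t)//20)],3).tolist())
# roof
m=np.zeros(d.shape,bool); m[70:230,90:255]=1
c=cloud('top',d,m); t=c[(c[:,2]>.255)&(c[:,2]<.285)]
r=cv2.minAreaRect((t[:,:2]*1000).astype(np.float32)); print(r, cv2.boxPoints(r), np.median(t[:,2]))
```

```text
Traceback (most recent call last):
  File "h.py", line 17, in cloud
    v,u=np.nonzero(mask&(d>0)); return np.array([at_depth(n,a,b,d[b,a]) for a,b in zip(u,v)])
                                                 ~~~~~~~~^^^^^^^^^^^^^^
  File "h.py", line 12, in at_depth
    c,d,_=ray(n,u,v); return c+d*dep
          ~~~^^^^^^^
  File "h.py", line 4, in ray
    i=cams.camera_info(n); x=(u-i['cx'])/i['fx']; y=(v-i['cy'])/i['fy']
ValueError: time passes only in moves, steps and waits
```

View pics/z0.png

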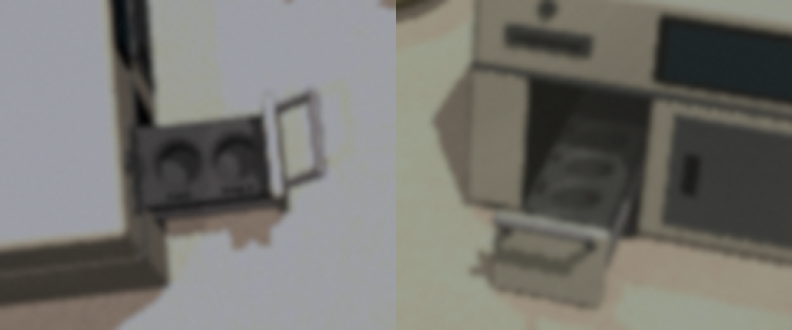

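```bash
sed -i "s/^def ray/_c={}\ndef info(n):\n    if n not in _c: _c[n]=cams.camera_info(n)\n    return _c[n]\ndef ray/; s/i=cams.camera_info(n)/i=info(n)/" h.py
python3 - <<'E'
from h import *
print([np.round(at_z('top',200+u/3.3,120+v/3.3,z),4).tolist() for u,v,z in((310,92,.112),(322,178,.112),(267,94,.09),(281,194,.09),(180,160,.06),(238,158,.06))])
print([np.round(at_z('scene',330+(u-396)/3.3,120+v/3.3,z),4).tolist() for u,v,z in((500,250,.112),(590,232,.112),(498,212,.09),(607,235,.09))])
d=np.load('top0.npy')
m=np.zeros(d.shape,bool); m[130:200,235:310]=1
c=cloud('top',d,m)
for lo,hi in((.1,.125),(.08,.095),(.053,.067)):
    t=c[(c[:,2]>lo)&(c[:,2]<hi)&(c[:,1]<.42)]; print(lo,len(t),np.round(t.min(0),3),np.round(t.max(0),3),np.round(t.mean(0),4))
    if len(t)>3:
        r=cv2.minAreaRect((t[:,:2]*1000).astype(np.float32)); print(np.round(cv2.boxPoints(r)).tolist(),r[2])
m=np.zeros(d.shape,bool); m[70:230,90:255]=1
c=cloud('top',d,m); t=c[(c[:,2]>.255)&(c[:,2]<.285)]
r=cv2.minAreaRect((t[:,:2]*1000).astype(np.float32)); print(r, np.round(cv2.boxPoints(r)).tolist(), np.median(t[:,2]))
E
```

```text
[[0.6192, 0.2275, 0.112], [0.5306, 0.2148, 0.112], [0.6243, 0.2727, 0.09], [0.5199, 0.257, 0.09], [0.5637, 0.3641, 0.06], [0.5654, 0.3044, 0.06]]
[[0.5586, 0.17, 0.112], [0.6198, 0.2307, 0.112], [0.5223, 0.2564, 0.09], [0.6261, 0.2645, 0.09]]
0.1 160 [0.448 0.213 0.1  ] [0.68  0.403 0.125] [0.5776 0.2782 0.1131]
[[447.0, 384.0], [468.0, 205.0], [699.0, 231.0], [679.0, 410.0]] 6.417316913604736
0.08 165 [0.453 0.244 0.08 ] [0.691 0.406 0.095] [0.5727 0.2888 0.0881]
[[453.0, 381.0], [476.0, 228.0], [712.0, 264.0], [689.0, 418.0]] 8.714028358459473
0.053 691 [0.462 0.257 0.053] [0.692 0.411 0.067] [0.5644 0.3413 0.0597]
[[460.0, 393.0], [479.0, 250.0], [708.0, 279.0], [690.0, 422.0]] 7.226932048797607
((608.8709716796875, 611.8101806640625), (392.3800048828125, 437.3082580566406), 5.908580303192139) [[391.0, 809.0], [436.0, 374.0], [827.0, 415.0], [782.0, 849.0]] 0.2741140545247007
```

```bash
python3 - <<'E'
from h import *
d=np.load('top0.npy')
m=np.zeros(d.shape,bool); m[70:230,90:255]=1
c=cloud('top',d,m); t=c[(c[:,2]>.262)&(c[:,2]<.285)]
p=t[:,:2]
# front edge: for bins in x, min y ; side edges: bins in y, min x
def fit(a,b,lo,hi,f):
    X=[];Y=[]
    for s in np.arange(lo,hi,.008):
        k=(a>=s)&(a<s+.008)
        if k.sum()>3: X.append(s+.004);Y.append(f(b[k]))
    X=np.array(X);Y=np.array(Y);q=np.polyfit(X,Y,1)
    for _ in range(5):
        r=Y-np.polyval(q,X);k=np.abs(r)<2*np.median(np.abs(r))+.001;q=np.polyfit(X[k],Y[k],1)
    return q,np.degrees(np.arctan(q[0])),len(X),np.std(r)
print('front',fit(p[:,0],p[:,1],.46,.80,np.min))
print('side',fit(p[:,1],p[:,0],.42,.77,np.min))
print('back',fit(p[:,0],p[:,1],.42,.76,np.max))
print('side2',fit(p[:,1],p[:,0],.45,.80,np.max))
E
python3 - <<'E'
import cv2
for n in("scene","top"):
    im=cv2.imread(f'pics/{n}0.png')
    im=im[60:220,330:510] if n=="scene" else im[60:225,85:310]
    cv2.imwrite(f'pics/zz_{n}.png',cv2.resize(im,None,fx=3.5,fy=3.5,interpolation=cv2.INTER_CUBIC))
E
```

```text
front (array([0.11581173, 0.32644479]), np.float64(6.6060938319108855), 43, np.float64(0.0012230387637938958))
side (array([-0.10295375,  0.47726596]), np.float64(-5.878105286165376), 44, np.float64(0.0010123904619844628))
back (array([0.11504389, 0.7553426 ]), np.float64(6.562678287188853), 43, np.float64(0.0015950257424168345))
side2 (array([-0.11244041,  0.87176932]), np.float64(-6.4154148604751), 44, np.float64(0.0018358070870501248))
```

View pics/zz_top.png

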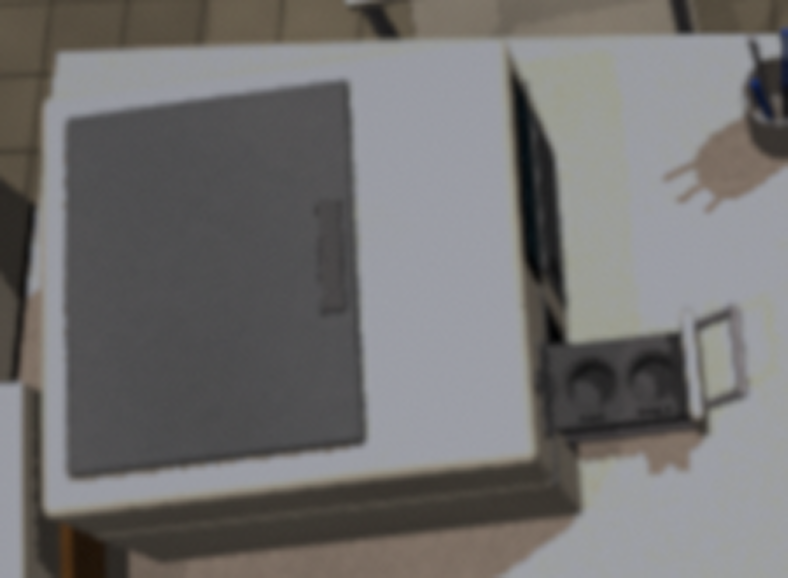

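The top view puts the analyser's yaw at about 6.4°, with the front-left corner at (537,460) in the zoomed picture. The bar is at (740,350) and the visible pockets 3 and 4 at (590,383) and (655,378). The drawer's geometry matches an extension of about 0.118. I'll turn the jaws parallel to the bar and hook it.

```bash
cat > to.py <<'E'
import sys
from h import *
O=np.array([.557,.390]);E=np.array([np.sin(np.radians(6.4)),-np.cos(np.radians(6.4))])
def go(x,y,ztip_grasp,yaw=6.4):
    o=status.get_obs(); R=np.array(o['tool_rot']); p=np.array(o['ee_pos'])
    g=p+R[:,0]*.171
    d=R.T@(np.array([x,y,ztip_grasp])-g)*100
    cur=np.degrees(np.arctan2(R[1,2],R[0,2]))
    print('t',round(o['t'],2),'grasp',np.round(g,4),'rel cm',np.round(d,2),'yaw',round(cur,2),'spin',round(cur-yaw,2),'F',np.round(o['wrist_force'],1),'w',round(o['width']*9.19,2),'tilt',np.round(R[:,0],3), 'rowsmin',round(np.abs(d).max()/4.17,1))
if __name__=='__main__':
    a=sys.argv
    if a[1]=='t': P=O+E*float(a[2]); go(P[0],P[1],float(a[3]))
    else: go(*map(float,a[1:4]))
E
python3 -m inch '[[[0,0,0,-7.1],[0,0,0,-7.1],[0,0,0,-7.1],[0,0,0,-7.1],[0,0,0,-7.1],[0,0,0,-7.1],[0,0,0,-7.1],[0,0,0,-7.1]]]' 0 20
python3 -m inch '[[[0,0,0,-7.1],[0,0,0,-7.1],[0,0,0,-2.8],[0,0,0,0]]]'
python3 to.py t 0.145 .19
```

```text
t: 2.47
ee_pos: [0.2499, -0.6, 0.4047]
tool_rot: [[-0.0, 0.178, 0.984], [-0.0, 0.984, -0.178], [-1.0, -0.0, -0.0]]
wrist_force: [-0.5, -1.0, -0.5]
width: 0.438
t: 2.8
ee_pos: [0.2497, -0.6001, 0.4046]
tool_rot: [[0.0, -0.113, 0.994], [0.0, 0.994, 0.113], [-1.0, 0.0, 0.0]]
wrist_force: [-1.2, -0.2, 0.0]
width: 0.149
t 2.8 grasp [ 0.2498 -0.6001  0.2336] rel cm [ 4.38 80.42 41.66] yaw 6.46 spin 0.06 F [-1.2 -0.2  0. ] w 1.37 tilt [ 0.  0. -1.] rowsmin 19.3
```

```bash
R='x'
python3 -m inch '[[[0,3.35,1.73,0],[0,3.35,1.73,0],[0,3.35,1.73,0],[0,3.35,1.73,0],[0,3.35,1.73,0],[0,3.35,1.73,0],[0,3.35,1.73,0],[0,3.35,1.73,0]]]' >/dev/null
python3 -m inch '[[[0,3.35,1.73,0],[0,3.35,1.73,0],[0,3.35,1.73,0],[0,3.35,1.73,0],[0,3.35,1.73,0],[0,3.35,1.73,0],[0,3.35,1.73,0],[0,3.35,1.73,0]]]' >/dev/null
python3 -m inch '[[[0,3.35,1.73,0],[0,3.35,1.73,0],[0,3.35,1.73,0],[0,3.35,1.73,0],[0,3.35,1.73,0],[0,3.35,1.73,0],[0,3.3,1.7,0],[0,0,0,0]]]'
python3 to.py t 0.145 .116
python3 - <<'E'
from h import *
for n in("top","scene"):
    p,d=cams.snapshot(n); cv2.imwrite(f"pics/{n}1.png",p[:,:,::-1]); np.save(n+'1.npy',d)
    r=cams.tip_of(n,"drawer_handle")
    print([(k['confidence'],np.round(k['centre'],1),np.round(at_z(n,*k['centre'],.112),4)) for k in r[:2]])
a=cv2.imread('pics/top1.png')[110:220,200:320]; b=cv2.imread('pics/scene1.png')[110:220,320:440]
cv2.imwrite('pics/z1.png',np.hstack([cv2.resize(x,None,fx=3.3,fy=3.3,interpolation=cv2.INTER_CUBIC) for x in(a,b)]))
E
```

```text
t: 4.8
ee_pos: [0.559, 0.2169, 0.4049]
tool_rot: [[0.001, -0.118, 0.993], [0.006, 0.993, 0.118], [-1.0, 0.006, 0.002]]
wrist_force: [-0.5, -0.9, 0.7]
width: 0.002
t 4.8 grasp [0.5592 0.218  0.2339] rel cm [11.81  2.54  1.7 ] yaw 6.78 spin 0.38 F [-0.5 -0.9  0.7] w 0.02 tilt [ 0.001  0.006 -1.   ] rowsmin 2.8
[(0.85, array([295.5, 162.5]), array([0.5692, 0.2219, 0.112 ]))]
[(0.82, array([375.1, 190.4]), array([0.5839, 0.2127, 0.112 ])), (0.41, array([386.8, 185.5]), array([0.6059, 0.2522, 0.112 ]))]
```

View pics/z1.png

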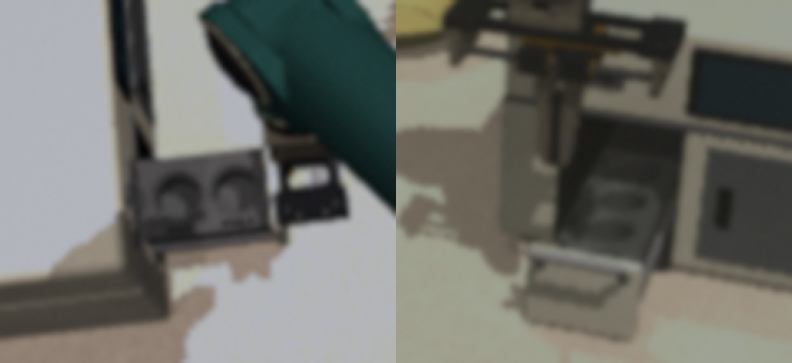

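The picture shows the bar still clear, at (580,290) in the right half, with the gripper above and left of it. Next I move over the gap behind the bar and go down.

```bash
python3 -m inch '[[[0,1.25,0.85,0],[0,1.25,0.85,0],[2,0,0,0],[2,0,0,0],[2,0,0,0],[2,0,0,0],[2,0,0,0],[0,0,0,0]]]'
python3 to.py t 0.146 .116
```

```text
t: 5.67
ee_pos: [0.5724, 0.2335, 0.3012]
tool_rot: [[-0.005, -0.109, 0.994], [-0.003, 0.994, 0.109], [-1.0, -0.002, -0.006]]
wrist_force: [-1.0, -0.4, -0.5]
width: 0.005
t 5.67 grasp [0.5715 0.233  0.1302] rel cm [1.41 1.17 0.31] yaw 6.23 spin -0.17 F [-1.  -0.4 -0.5] w 0.05 tilt [-0.005 -0.003 -1.   ] rowsmin 0.3
```

```bash
python3 -m inch '[[[0.9,0,0,0],[0.9,0,0,0],[0,0,0,0]]]'
python3 to.py t 0.146 .116
python3 - <<'E'
from h import *
p,d=cams.snapshot('scene');a=p[110:220,320:440,::-1];p,d=cams.snapshot('top');b=p[110:220,200:320,::-1]
cv2.imwrite('pics/z2.png',np.hstack([cv2.resize(x,None,fx=3.3,fy=3.3,interpolation=cv2.INTER_CUBIC) for x in(a,b)]))
E
```

```text
t: 5.92
ee_pos: [0.5731, 0.2353, 0.2858]
tool_rot: [[-0.001, -0.111, 0.994], [-0.001, 0.994, 0.111], [-1.0, -0.001, -0.001]]
wrist_force: [0.9, -0.8, 0.0]
width: 0.004
t 5.92 grasp [0.5729 0.2351 0.1148] rel cm [-0.12  0.97  0.15] yaw 6.35 spin -0.05 F [ 0.9 -0.8  0. ] w 0.04 tilt [-0.001 -0.001 -1.   ] rowsmin 0.2
```

View pics/z2.png

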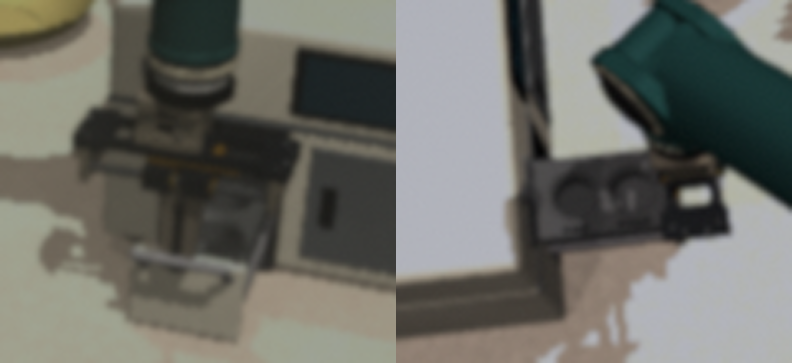

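Run:
```python
from h import *
f=lambda P:(proj('scene',P)-[320,110])*3.3
O=np.array([.557,.390]);E=np.array([np.sin(np.radians(6.4)),-np.cos(np.radians(6.4))]);Y=np.array([-E[1],E[0]])
print('tip',f((.573,.235,.096)))
for d in(.11,.118,.125):
  for s in(-.04,.04): print(d,s,'bar',f([*(O+E*(d+.052)+Y*s),.112]),'plate',f([*(O+E*(d+.012)+Y*s*1.35),.09]),'platebottom',f([*(O+E*(d+.012)+Y*s*1.35),.0]))
```

```text
tip [178.24162022 264.60279591]
0.11 -0.04 bar [136.01811156 245.5035821 ] plate [132.25783371 240.28917751] platebottom [128.29157563 318.18260147]
0.11 0.04 bar [222.78279127 262.04437728] plate [245.76017613 261.84651594] platebottom [237.42925662 340.44358129]
0.118 -0.04 bar [133.57938503 250.12133764] plate [129.88706888 244.72218724] platebottom [125.98648053 322.79366799]
0.118 0.04 bar [220.72580485 266.8131779 ] plate [243.87426934 266.46940408] platebottom [235.56745158 345.24374852]
0.125 -0.04 bar [131.4261836  254.19800607] plate [127.79453449 248.6345706 ] platebottom [123.95269931 326.86139761]
0.125 0.04 bar [218.90907552 271.02383861] plate [242.20901561 270.55015026] platebottom [233.92414413 349.47902913]
```

The fingers reach behind the bright bar line (180,250), so the bar is hooked. Now the pull.

```bash
python3 -m inch '[[[0,-0.6,0,0],[0,-1.2,0,0],[0,-1.6,0,0],[0,-1.8,0,0],[0,-1.8,0,0],[0,-1.8,0,0],[0,-1.8,0,0],[0,-1.8,0,0]]]'
python3 to.py t 0.336 .116
```

```text
t: 6.68
ee_pos: [0.5869, 0.1127, 0.2875]
tool_rot: [[0.001, -0.112, 0.994], [0.002, 0.994, 0.112], [-1.0, 0.001, 0.001]]
wrist_force: [-0.8, 3.3, 0.3]
width: 0.004
t 6.68 grasp [0.5871 0.113  0.1165] rel cm [ 0.05 -5.73  0.09] yaw 6.44 spin 0.04 F [-0.8  3.3  0.3] w 0.04 tilt [ 0.001  0.002 -1.   ] rowsmin 1.4
```

```bash
python3 -m inch '[[[0,-1.3,0,0],[0,-1.3,0,0],[0,-1,0,0],[0,-0.6,0,0],[0,-0.4,0,0],[0,-0.3,0,0],[0,0,0,0]]]'
python3 to.py t 0.343 .116
python3 -m inch '[[[0,-0.4,0,0],[0,-0.3,0,0],[0,0,0,0]]]'
python3 to.py t 0.343 .116
```

```text
t: 7.27
ee_pos: [0.5926, 0.064, 0.2866]
tool_rot: [[0.0, -0.112, 0.994], [-0.001, 0.994, 0.112], [-1.0, -0.001, 0.0]]
wrist_force: [0.8, -0.3, 0.7]
width: -0.0
t 7.27 grasp [0.5926 0.0639 0.1156] rel cm [-0.04 -1.49  0.1 ] yaw 6.41 spin 0.01 F [ 0.8 -0.3  0.7] w -0.0 tilt [ 0.    -0.001 -1.   ] rowsmin 0.4
t: 7.52
ee_pos: [0.5933, 0.057, 0.2865]
tool_rot: [[-0.0, -0.112, 0.994], [-0.0, 0.994, 0.112], [-1.0, -0.0, -0.0]]
wrist_force: [0.3, 0.4, 1.4]
width: 0.004
t 7.52 grasp [0.5933 0.057  0.1155] rel cm [-0.05 -0.8   0.11] yaw 6.41 spin 0.01 F [0.3 0.4 1.4] w 0.04 tilt [-0. -0. -1.] rowsmin 0.2
```

```bash
python3 -m inch '[[[0,-0.4,0,0],[0,-0.3,0,0],[0,0,0,0]]]'
python3 -m inch '[[[0,-0.3,0,0],[0,-0.3,0,0],[0,0,0,0]]]'
```

```text
t: 7.77
ee_pos: [0.5941, 0.0496, 0.2865]
tool_rot: [[-0.0, -0.111, 0.994], [-0.001, 0.994, 0.111], [-1.0, -0.001, -0.0]]
wrist_force: [-0.4, 0.6, -0.4]
width: 0.004
t: 8.02
ee_pos: [0.5943, 0.0463, 0.2866]
tool_rot: [[-0.0, -0.113, 0.994], [0.004, 0.994, 0.113], [-1.0, 0.004, 0.0]]
wrist_force: [0.4, 7.2, -1.1]
width: 0.001
```

```bash
python3 -m inch '[[[0,-0.3,0,0],[0,-0.3,0,0],[0,0,0,0]]]'
python3 to.py t 0.343 .116
python3 - <<'E'
from h import *
p,d=cams.snapshot('scene');a=p[120:240,320:440,::-1];p,d=cams.snapshot('top');b=p[110:230,230:350,::-1]
cv2.imwrite('pics/z3.png',np.hstack([cv2.resize(x,None,fx=3.3,fy=3.3,interpolation=cv2.INTER_CUBIC) for x in(a,b)]))
E
```

```text
t: 8.27
ee_pos: [0.5944, 0.0447, 0.2867]
tool_rot: [[-0.0, -0.116, 0.993], [0.011, 0.993, 0.116], [-1.0, 0.011, 0.001]]
wrist_force: [-0.6, 16.7, -2.5]
width: 0.005
t 8.27 grasp [0.5944 0.0466 0.1157] rel cm [-0.02  0.25  0.12] yaw 6.68 spin 0.28 F [-0.6 16.7 -2.5] w 0.04 tilt [-0.     0.011 -1.   ] rowsmin 0.1
```

View pics/z3.png

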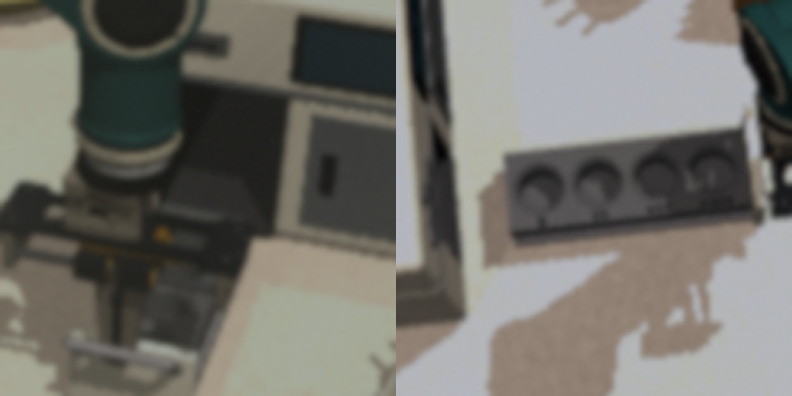

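The drawer is at its stop: the force climbed to 17 N where the geometry predicted it. All four pockets show at (540,185), (598,183), (658,178) and (712,172) in the right half. I'll release, rise and measure the pockets.

```bash
python3 -m inch '[[[0,0.8,0,0],[0,0.8,0,0],[-1,0,0,0],[-3,0,0,0],[-3,0,0,0],[-3,0,0,0],[-2,0,0,0],[0,0,0,0]]]' 0
python3 -m inch '[[[0,-3,-3,0],[0,-3,-3,0],[0,-3,-3,0],[0,-3,-3,0],[0,-3,-1,0],[0,-3,-1,0],[0,-3,0,0],[0,0,0,0]]]' 7 20
python3 to.py .462 -.383 .21
python3 - <<'E'
from h import *
for n in('top','scene'):
    p,d=cams.snapshot(n);cv2.imwrite(f'pics/{n}4.png',p[:,:,::-1]);np.save(n+'4.npy',d)
    for q in('pocket1','drawer_handle'):
        for k in cams.tip_of(n,q)[:5]: print(n,q,round(k['confidence'],2),np.round(k['centre'],1),np.round(at_z(n,*k['centre'],.028 if 'p' in q else .112),4))
a=cv2.imread('pics/top4.png')[130:200,255:345];cv2.imwrite('pics/z4.png',cv2.resize(a,None,fx=8,fy=8,interpolation=cv2.INTER_CUBIC))
a=cv2.imread('pics/scene4.png')[130:260,330:450];cv2.imwrite('pics/z5.png',cv2.resize(a,None,fx=4.6,fy=4.6,interpolation=cv2.INTER_CUBIC))
E
```

```text
t: 9.03
ee_pos: [0.5947, 0.054, 0.4123]
tool_rot: [[0.009, -0.11, 0.994], [-0.001, 0.994, 0.11], [-1.0, -0.002, 0.009]]
wrist_force: [0.6, -0.7, 0.0]
width: 0.005
t: 9.7
ee_pos: [0.4785, -0.1748, 0.4064]
tool_rot: [[-0.001, -0.101, 0.995], [-0.003, 0.995, 0.101], [-1.0, -0.003, -0.001]]
wrist_force: [0.0, -1.1, 0.0]
width: 0.562
t 9.7 grasp [ 0.4783 -0.1754  0.2354] rel cm [  2.61 -20.48  -3.72] yaw 5.81 spin -0.59 F [ 0.  -1.1  0. ] w 5.16 tilt [-0.001 -0.003 -1.   ] rowsmin 4.9
top pocket1 0.86 [326.2 161.6] [0.5952 0.1215 0.028 ]
top pocket1 0.85 [294.8 167.8] [0.5737 0.2298 0.028 ]
top pocket1 0.72 [304.8 167.1] [0.576  0.1954 0.028 ]
top pocket1 0.61 [276.4 170.2] [0.5656 0.2933 0.028 ]
top drawer_handle 0.7 [354.9 154.4] [0.5958 0.0271 0.112 ]
top drawer_handle 0.7 [308.4 171.4] [0.5389 0.1796 0.112 ]
top drawer_handle 0.69 [245.4 171.9] [0.5386 0.3856 0.112 ]
scene pocket1 0.83 [370.  219.9] [0.5864 0.1784 0.028 ]
scene pocket1 0.69 [365.4 231.3] [0.594  0.1229 0.028 ]
scene pocket1 0.68 [374.4 208.9] [0.5785 0.2356 0.028 ]
scene drawer_handle 0.57 [356.3 228.2] [0.6024 0.0272 0.112 ]
```

View pics/z4.png

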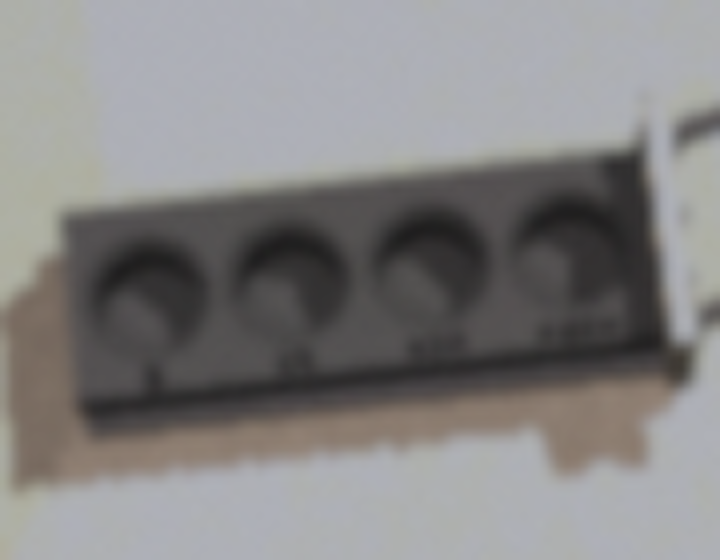

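View pics/z5.png

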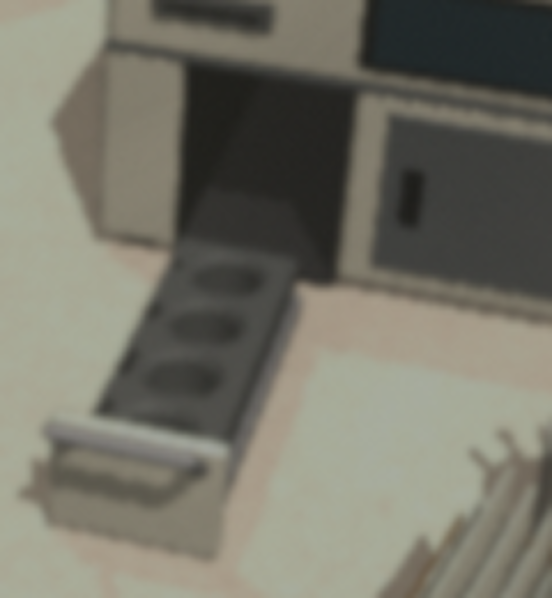

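In the top view the pocket mouths are at about (151,300), (290,287), (432,270) and (571,253), with dots 1 to 4 below them and pocket 1 nearest the housing. I'll fit these to the model.

Run:
```python
from h import *
uv=[(151,300),(290,287),(432,270),(571,253)]
P=np.array([at_z('top',255+(u+.5)/8-.5,130+(v+.5)/8-.5,.06)[:2] for u,v in uv]);print(P.round(4).tolist(),np.linalg.norm(np.diff(P,axis=0),axis=1))
# block top corners in z4
C=[(62,212),(82,402),(640,155),(662,345)]
C=np.array([at_z('top',255+(u+.5)/8-.5,130+(v+.5)/8-.5,.06)[:2] for u,v in C]);print(C.round(4).tolist())
O=np.array([.557,.390]);E=np.array([np.sin(np.radians(6.4)),-np.cos(np.radians(6.4))])
print('model',[(O+E*t).round(4).tolist() for t in(.09,.15,.21,.27)])
print('bar model',(O+E*.358).round(4))
d=np.load('top4.npy')
m=np.zeros(d.shape,bool); m[140:190,255:345]=1
c=cloud('top',d,m);t=c[(c[:,2]>.05)&(c[:,2]<.07)];r=cv2.minAreaRect((t[:,:2]*1000).astype(np.float32)); print(np.round(cv2.boxPoints(r)).tolist(),r)
# line angle
v=P[3]-P[0];print(np.degrees(np.arctan2(v[0],-v[1])))
# scene check, project model
for i,t in enumerate((.09,.15,.21)): print((proj('scene',[*(O+E*t),.06])-[330,130])*4.6)
for i,p in enumerate(P): print('P',(proj('scene',[*p,.06])-[330,130])*4.6)
```

```text
[[0.5682, 0.3], [0.5735, 0.2412], [0.5806, 0.1812], [0.5877, 0.1224]] [0.05903424 0.06043012 0.05922675]
[[0.6072, 0.3387], [0.5241, 0.3283], [0.6308, 0.0928], [0.5474, 0.0843]]
model [[0.567, 0.3006], [0.5737, 0.2409], [0.5804, 0.1813], [0.5871, 0.1217]]
bar model [0.5969 0.0342]
[[521.0, 335.0], [538.0, 72.0], [633.0, 78.0], [616.0, 341.0]] ((577.1809692382812, 206.57200622558594), (95.188232421875, 264.06207275390625), 3.6638641357421875)
6.256245994527433
[225.37563864 270.06121676]
[203.37212315 317.75642599]
[179.75665756 368.85858638]
P [226.73833863 270.90538679]
P [203.21923568 317.47236163]
P [179.93017346 369.03547897]
P [155.7061875  423.34545125]
```

```bash
python3 -m inch '[[[0,-3.4,-0.5,0],[0,-3.4,-0.5,0],[0,-3.4,-0.5,0],[0,-3.4,-0.5,0],[0,-3.4,-0.5,0],[0,-3.4,-0.5,0],[0,0,0,0.5],[0,0,0,0]]]' 7 20
python3 to.py .463 -.384 .15
python3 - <<'E'
from h import *
p,d=cams.snapshot('scene');cv2.imwrite('pics/s6.png',cv2.resize(p[260:400,150:290,::-1],None,fx=4,fy=4,interpolation=cv2.INTER_CUBIC))
E
```

```text
t: 10.67
ee_pos: [0.4726, -0.3746, 0.406]
tool_rot: [[-0.001, -0.101, 0.995], [0.001, 0.995, 0.101], [-1.0, 0.001, -0.0]]
wrist_force: [-0.1, 0.5, 0.8]
width: 0.762
t 10.67 grasp [ 0.4725 -0.3745  0.235 ] rel cm [ 8.5  -0.86 -1.03] yaw 5.77 spin -0.63 F [-0.1  0.5  0.8] w 7.0 tilt [-0.001  0.001 -1.   ] rowsmin 2.0
```

View pics/s6.png

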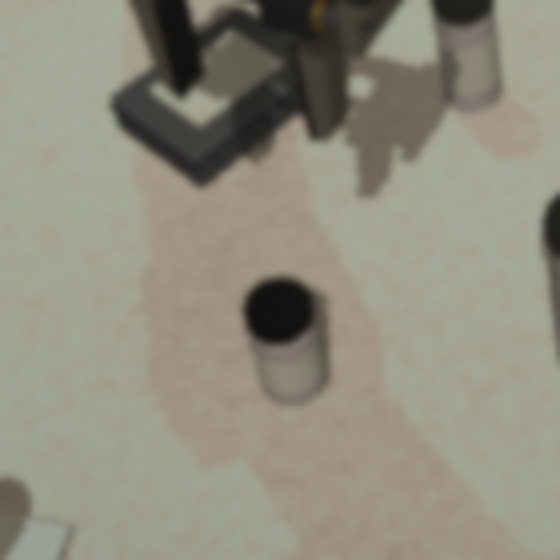

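The scene picture shows the short bottle's cap-top centre at about (278,309), clear of the fingers.

Run:
```python
from h import *
print(at_z('scene',150+278.5/4-.5,260+309.5/4-.5,.07))
a=cv2.imread('pics/top0.png')
# dark cap centroids in top0
g=a.max(2).astype(int)
for nm,(u,v),h in(('short',(475,196),.07),('med',(408,203),.095),('tall',(450,152),.12)):
    w=g[v-12:v+13,u-12:u+13]; k=(w<45); yy,xx=np.nonzero(k)
    n,l,st,ce=cv2.connectedComponentsWithStats(k.astype(np.uint8)); j=1+np.argmax(st[1:,4])
    print(nm,st[j].tolist(),at_z('top',u-12+ce[j][0],v-12+ce[j][1],h))
b=cv2.imread('pics/scene0.png');g=b.max(2).astype(int)
for nm,(u,v),h in(('short',(220,337),.07),('med',(265,257),.095),('tall',(295,315),.12)):
    w=g[v-14:v+15,u-14:u+15]; k=(w<45)
    n,l,st,ce=cv2.connectedComponentsWithStats(k.astype(np.uint8)); j=1+np.argmax(st[1:,4])
    print(nm,st[j].tolist(),at_z('scene',u-14+ce[j][0],v-14+ce[j][1],h-.006))
```

```text
[ 0.46606503 -0.38827762  0.07      ]
short [7, 8, 10, 11, 76] [ 0.45983081 -0.37569514  0.07      ]
med [7, 8, 11, 11, 88] [ 0.43229896 -0.14476364  0.095     ]
tall [7, 8, 11, 12, 101] [ 0.59711238 -0.28709388  0.12      ]
short [6, 7, 16, 15, 193] [ 0.4638156  -0.38568175  0.064     ]
med [8, 10, 13, 12, 128] [ 0.43650931 -0.15539387  0.089     ]
tall [6, 7, 17, 17, 234] [ 0.60196936 -0.29784985  0.114     ]
```

```bash
python3 -m inch '[[[1,-0.45,-0.5,-0.6],[3,-0.4,-0.5,0],[3,0,0,0],[3,0,0,0],[2.5,0,0,0],[0,0,0,0]]]' 7 15
python3 to.py .4625 -.3835 .056
```

```text
t: 11.22
ee_pos: [0.4621, -0.3805, 0.2764]
tool_rot: [[-0.007, -0.117, 0.993], [0.006, 0.993, 0.117], [-1.0, 0.007, -0.006]]
wrist_force: [-0.1, -0.2, 0.3]
width: 0.762
t 11.22 grasp [ 0.4609 -0.3795  0.1054] rel cm [ 4.94 -0.46  0.15] yaw 6.71 spin 0.31 F [-0.1 -0.2  0.3] w 7.01 tilt [-0.007  0.006 -1.   ] rowsmin 1.2
```

```bash
python3 -m inch '[[[1.6,-0.3,0.15,0.3],[1.6,0,0,0],[1.6,0,0,0],[0,0,0,0]]]' 7 10
python3 to.py .4625 -.3835 .056
python3 -m inch '[[[0,0,0,0],[0,0,0,0],[0,0,0,0],[0,0,0,0],[0,0,0,0],[0,0,0,0]]]' 2 8
python3 to.py .4625 -.3835 .056
```

```text
t: 11.55
ee_pos: [0.4652, -0.3845, 0.2322]
tool_rot: [[-0.003, -0.111, 0.994], [0.003, 0.994, 0.111], [-1.0, 0.003, -0.002]]
wrist_force: [0.0, 0.3, -0.3]
width: 0.758
t 11.55 grasp [ 0.4648 -0.384   0.0612] rel cm [ 0.52  0.08 -0.22] yaw 6.35 spin -0.05 F [ 0.   0.3 -0.3] w 6.97 tilt [-0.003  0.003 -1.   ] rowsmin 0.1
t: 12.05
ee_pos: [0.4657, -0.3861, 0.2345]
tool_rot: [[0.001, -0.108, 0.994], [-0.001, 0.994, 0.108], [-1.0, -0.001, 0.001]]
wrist_force: [-0.8, 0.3, 3.0]
width: 0.406
t 12.05 grasp [ 0.4659 -0.3863  0.0635] rel cm [ 0.75  0.31 -0.3 ] yaw 6.21 spin -0.19 F [-0.8  0.3  3. ] w 3.74 tilt [ 0.001 -0.001 -1.   ] rowsmin 0.2
```

```bash
python3 -m inch '[[[0,0,0,0],[0,0,0,0],[0,0,0,0],[0.5,0,0,7],[0,0,0,7],[0,0,0,7],[0,0,0,7],[0,0,0,7]]]' 6.5 8 >/dev/null
python3 -m inch '[[[0,0,0,7],[0,0,0,7],[0,0,0,7],[0,0,0,7],[0,0,0,7],[0,0,0,7],[0,0,0,7],[0,0,0,6]]]' 6.5
python3 to.py .4659 -.3863 .056
python3 -m inch '[[[0,0,0,0],[0,0,0,0],[0,0,0,0],[0,0,0,0],[0,0,0,0],[0,0,0,0]]]' 2 20
python3 to.py .4659 -.3863 .056
```

```text
t: 13.38
ee_pos: [0.4657, -0.3857, 0.2285]
tool_rot: [[-0.0, 0.995, 0.103], [0.0, 0.103, -0.995], [-1.0, -0.0, -0.0]]
wrist_force: [0.3, -0.1, 0.3]
width: 0.707
t 13.38 grasp [ 0.4656 -0.3857  0.0575] rel cm [0.15 0.02 0.06] yaw -84.11 spin -90.51 F [ 0.3 -0.1  0.3] w 6.5 tilt [-0.  0. -1.] rowsmin 0.0
t: 13.88
ee_pos: [0.4655, -0.386, 0.2286]
tool_rot: [[-0.0, 0.994, 0.109], [0.0, 0.109, -0.994], [-1.0, -0.0, -0.0]]
wrist_force: [-1.0, 0.7, -0.0]
width: 0.407
t 13.88 grasp [ 0.4654 -0.386   0.0576] rel cm [0.16 0.04 0.04] yaw -83.76 spin -90.16 F [-1.   0.7 -0. ] w 3.74 tilt [-0.  0. -1.] rowsmin 0.0
```

```bash
python3 -m inch '[[[-1,0,0,0],[-2.5,0,0,-7],[-3.5,0,0,-7],[-3.5,0,0,-7],[-3.5,0,0,-7],[-2.5,0,0,-7],[-1,0,0,-7],[0,0,0,-7]]]' 2 20 >/dev/null
python3 -m inch '[[[0,0,0,-7],[0,0,0,-7],[0,0,0,-7],[0,0,0,-7],[0,0,0,-7],[0,0,0,-6],[0,0,0,0]]]'
python3 to.py .5688 .2986 .235
```

```text
t: 15.13
ee_pos: [0.4653, -0.386, 0.4043]
tool_rot: [[0.0, -0.111, 0.994], [-0.0, 0.994, 0.111], [-1.0, -0.0, 0.0]]
wrist_force: [-0.0, 0.1, -0.5]
width: 0.411
t 15.13 grasp [ 0.4654 -0.3861  0.2333] rel cm [-0.19 66.9  17.86] yaw 6.36 spin -0.04 F [-0.   0.1 -0.5] w 3.77 tilt [ 0. -0. -1.] rowsmin 16.0
```

```bash
python3 -m inch '[[[0,1.5,0.4,0],[0,2.5,0.7,0],[0,3.4,0.91,0],[0,3.4,0.91,0],[0,3.4,0.91,0],[0,3.4,0.91,0],[0,3.4,0.91,0],[0,3.4,0.91,0]]]' >/dev/null
python3 -m inch '[[[0,3.4,0.91,0],[0,3.4,0.91,0],[0,3.4,0.91,0],[0,3.4,0.91,0],[0,3.4,0.91,0],[0,3.4,0.91,0],[0,3.4,0.91,0],[0,3.4,0.91,0]]]' >/dev/null
python3 -m inch '[[[0,3.4,0.91,0],[0,3.4,0.91,0],[0,3.4,0.91,0],[0,3.4,0.91,0],[0,1.2,0.3,0],[0,0.5,0.1,0],[0,0,0,0],[0,0,0,0]]]' 
python3 to.py .5688 .2986 .13
```

```text
t: 17.13
ee_pos: [0.5708, 0.2975, 0.4035]
tool_rot: [[-0.0, -0.107, 0.994], [-0.002, 0.994, 0.107], [-1.0, -0.002, -0.0]]
wrist_force: [0.0, 0.2, -0.7]
width: 0.406
t 17.13 grasp [0.5707 0.2972 0.2325] rel cm [10.25  0.18 -0.17] yaw 6.12 spin -0.28 F [ 0.   0.2 -0.7] w 3.73 tilt [-0.    -0.002 -1.   ] rowsmin 2.5
```

```bash
python3 -m inch '[[[1,0.1,-0.1,-0.3],[2,0.1,-0.1,0],[2.5,0,0,0],[2.5,0,0,0],[1.5,0,0,0],[0.7,0,0,0],[0,0,0,0],[0,0,0,0]]]' 
python3 to.py .5688 .2986 .13
python3 - <<'E'
from h import *
p,d=cams.snapshot('scene');cv2.imwrite('pics/s7.png',cv2.resize(p[110:230,330:450,::-1],None,fx=5,fy=5,interpolation=cv2.INTER_CUBIC))
p,d=cams.snapshot('top');cv2.imwrite('pics/t7.png',cv2.resize(p[120:210,240:350,::-1],None,fx=6,fy=6,interpolation=cv2.INTER_CUBIC))
f=lambda P:(proj('scene',P)-[330,110])*5
g=np.array([.5688,.2986])
for z in(.06,.07): print(z,f([*g,z]),f([g[0]+.019,g[1],z]),f([g[0]-.019,g[1],z]),f([g[0],g[1]-.019,z]))
E
```

```text
t: 17.8
ee_pos: [0.5691, 0.2995, 0.3019]
tool_rot: [[0.0, -0.112, 0.994], [-0.0, 0.994, 0.112], [-1.0, -0.0, 0.0]]
wrist_force: [-0.6, -0.4, 0.3]
width: 0.409
t 17.8 grasp [0.5691 0.2995 0.1309] rel cm [ 0.09 -0.08 -0.04] yaw 6.44 spin 0.04 F [-0.6 -0.4  0.3] w 3.76 tilt [ 0. -0. -1.] rowsmin 0.0
0.06 [246.52748063 395.79496365] [275.07049355 403.20469084] [218.23187186 388.45562467] [235.87473775 411.13829361]
0.07 [247.60529088 382.51676757] [276.27345291 389.89635316] [219.18679529 375.20822794] [236.92180208 397.78697305]
```

View pics/s7.png

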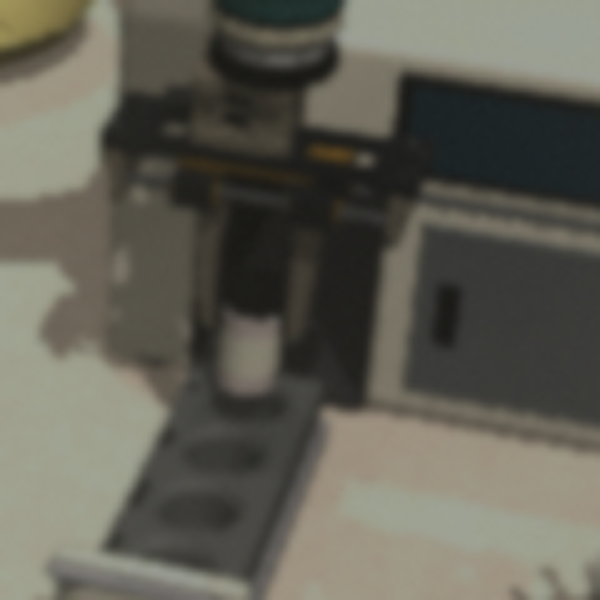

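View pics/t7.png

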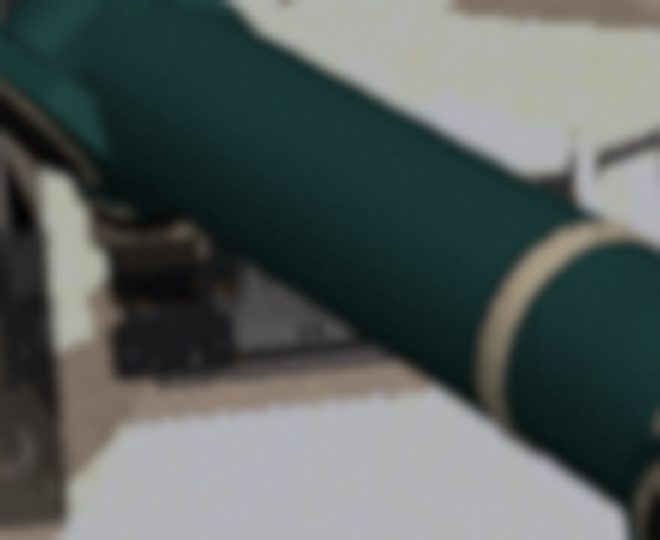

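The scene view shows the bottle hovering over pocket 1, with its bottom centre at (249,381) against (247,381) predicted from the robot pose. So the scene camera agrees with the robot here. I'll measure the pocket rims again in that camera's clear picture.

Run:
```python
from h import *
a=cv2.imread('pics/scene4.png',0)[178:236,350:405]
a=cv2.resize(a,None,fx=12,fy=12,interpolation=cv2.INTER_CUBIC).astype(float)
a=np.clip((a-20)*3.0,0,255).astype(np.uint8)
a=cv2.cvtColor(a,cv2.COLOR_GRAY2BGR)
O=np.array([.557,.390]);E=np.array([np.sin(np.radians(6.4)),-np.cos(np.radians(6.4))])
# overlay model rim circles with shift
for col,(dx,dt) in(((0,0,255),(0,0)),((0,255,0),(.0025,.004))):
  for t in(.09,.15,.21,.27):
    c=O+E*(t+dt)+[dx,0]
    pts=np.array([(proj('scene',[c[0]+.027*np.cos(th),c[1]+.027*np.sin(th),.06])-[350,178]+.5)*12-.5 for th in np.linspace(0,6.28,60)])
    cv2.polylines(a,[pts.astype(int)],True,col,1)
  pts=[]
  for t,s in((.056,.042),(.056,-.042),(.306,-.042),(.306,.042)):
    c=O+E*(t+dt)+[dx,0]+s*np.array([E[1],-E[0]])*1; pts.append((proj('scene',[*c,.06])-[350,178]+.5)*12-.5)
  cv2.polylines(a,[np.array(pts).astype(int)],True,col,1)
cv2.imwrite('pics/e8.png',a[:600]);print(a.shape)
```

```text
(696, 660, 3)
```

View pics/e8.png

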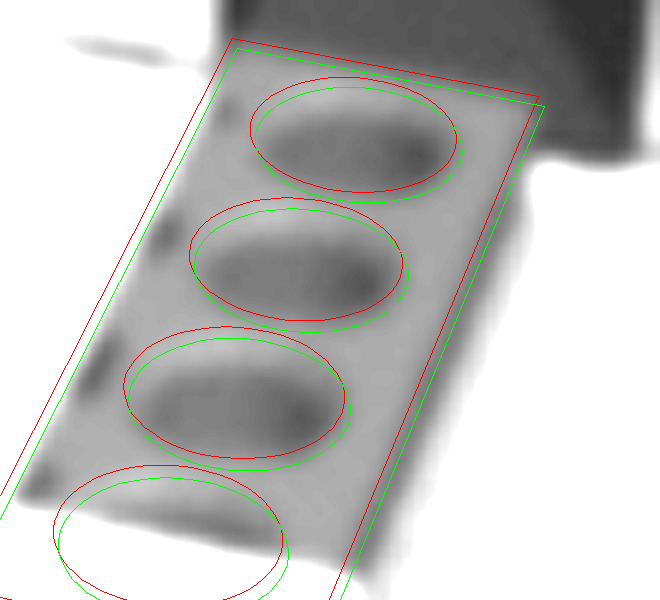

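The rims fit within about 2 mm: pocket 1's dark hole spans columns 252–455, with its bottom edge near row 193. I'll lower it gently.

```bash
python3 -m inch '[[[0,0,-0.1,0],[0.6,0,0,0],[0.6,0,0,0],[0.6,0,0,0],[0.6,0,0,0],[0.6,0,0,0],[0,0,0,0]]]' 
python3 to.py .568 .299 .087
python3 -m inch '[[[0.4,0,0,0],[0.4,0,0,0],[0.3,0,0,0],[0,0,0,0]]]' 
python3 to.py .568 .299 .087
```

```text
t: 18.48
ee_pos: [0.5681, 0.2999, 0.2702]
tool_rot: [[0.0, -0.114, 0.994], [-0.0, 0.994, 0.114], [-1.0, -0.0, 0.0]]
wrist_force: [2.4, 1.7, -1.9]
width: 0.41
t 18.48 grasp [0.5681 0.2999 0.0992] rel cm [ 1.22 -0.09 -0.02] yaw 6.52 spin 0.12 F [ 2.4  1.7 -1.9] w 3.76 tilt [ 0. -0. -1.] rowsmin 0.3
t: 18.82
ee_pos: [0.568, 0.3001, 0.26]
tool_rot: [[0.0, -0.113, 0.994], [0.0, 0.994, 0.113], [-1.0, 0.0, 0.0]]
wrist_force: [2.9, 0.8, -2.1]
width: 0.41
t 18.82 grasp [0.568  0.3001 0.089 ] rel cm [ 0.2  -0.11 -0.02] yaw 6.51 spin 0.11 F [ 2.9  0.8 -2.1] w 3.77 tilt [ 0.  0. -1.] rowsmin 0.0
```

```bash
python3 -m inch '[[[0.2,0,0.1,0],[0.2,0,0.1,0],[0,0,0,0],[0,0,0,0]]]' 
python3 to.py .568 .299 .087
```

```text
t: 19.15
ee_pos: [0.5691, 0.3005, 0.2565]
tool_rot: [[-0.002, -0.114, 0.994], [-0.001, 0.994, 0.114], [-1.0, -0.001, -0.002]]
wrist_force: [-1.3, -0.8, 2.1]
width: 0.411
t 19.15 grasp [0.5689 0.3004 0.0855] rel cm [-0.15 -0.13 -0.1 ] yaw 6.53 spin 0.13 F [-1.3 -0.8  2.1] w 3.78 tilt [-0.002 -0.001 -1.   ] rowsmin 0.0
```

Light floor contact, with the base at 28 mm as expected. Release and rise.

```bash
python3 -m inch '[[[0,0,0,0],[0,0,0,0],[0,0,0,0],[0,0,0,0],[-1,0,0,0],[-2,0,0,0],[-3,0,0,0],[-4,0,0,0]]]' 7 10
python3 -m inch '[[[-3.5,-1,0,0],[-1.5,-2,-1,0],[0,-3.5,-1.2,0],[0,-3.5,-1.2,0],[0,-3.5,-1.2,0],[0,-3.5,-1.2,0],[0,-3.5,-1.2,0],[0,-3,-1,0]]]'
python3 - <<'E'
from h import *
p,d=cams.snapshot('scene');cv2.imwrite('pics/s9.png',cv2.resize(p[110:230,330:450,::-1],None,fx=5,fy=5,interpolation=cv2.INTER_CUBIC))
f=lambda P:(proj('scene',P)-[330,110])*5
print(f([.5690,.3004,.098]))
E
python3 to.py .434 -.151 .235
```

```text
t: 19.82
ee_pos: [0.5691, 0.2998, 0.3559]
tool_rot: [[-0.004, -0.114, 0.993], [-0.002, 0.994, 0.114], [-1.0, -0.002, -0.005]]
wrist_force: [0.4, 0.5, 0.3]
width: 0.762
t: 20.48
ee_pos: [0.516, 0.0556, 0.4074]
tool_rot: [[0.001, -0.112, 0.994], [-0.001, 0.994, 0.112], [-1.0, -0.001, 0.001]]
wrist_force: [-0.2, -0.4, 0.0]
width: 0.764
[251.97018824 343.4156842 ]
t 20.53 grasp [0.5154 0.0486 0.2359] rel cm [  0.21 -18.99 -10.2 ] yaw 6.04 spin -0.36 F [-1.6 -5.1 -0.5] w 7.0 tilt [-0.001 -0.006 -1.   ] rowsmin 4.6
```

View pics/s9.png

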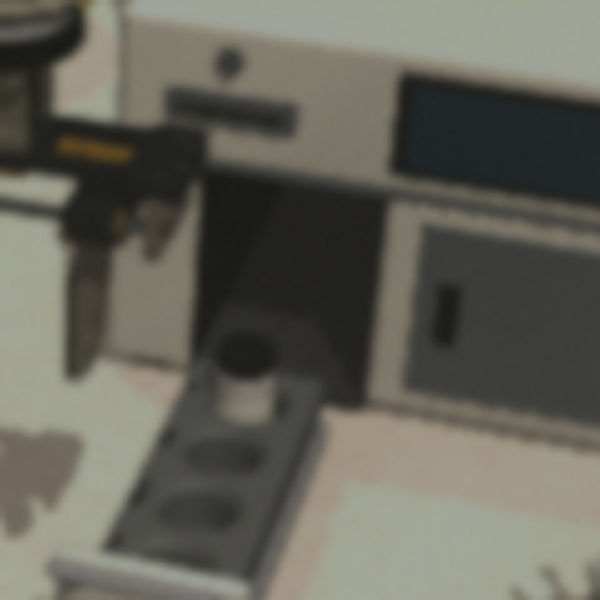

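The scene view shows the short bottle seated in pocket 1, cap at (246,352), drawer still out. Next is the medium bottle.

```bash
python3 -m inch '[[[0,-2.7,-1.5,0],[0,-2.7,-1.5,0],[0,-2.7,-1.5,0],[0,-2.7,-1.5,0],[0,-2.7,-1.5,0],[0,-2.7,-1.5,0],[0,-2,-1,0],[0,0,0,0]]]' 7 10
python3 to.py .435 -.151 .16
```

```text
t: 21.2
ee_pos: [0.4367, -0.1383, 0.4072]
tool_rot: [[-0.0, -0.107, 0.994], [-0.002, 0.994, 0.107], [-1.0, -0.002, -0.001]]
wrist_force: [0.3, -0.5, 0.1]
width: 0.762
t 21.2 grasp [ 0.4366 -0.1387  0.2362] rel cm [ 7.62 -1.19 -0.29] yaw 6.12 spin -0.28 F [ 0.3 -0.5  0.1] w 7.0 tilt [-0.    -0.002 -1.   ] rowsmin 1.8
```

```bash
python3 -m inch '[[[1,-0.9,-0.3,7],[1,0,0,7],[1,0,0,7],[1,0,0,7],[1,0,0,7],[1,0,0,7],[1,0,0,7],[0.6,0,0,7]]]' 7 10 >/dev/null
python3 -m inch '[[[0,0,0,7],[0,0,0,7],[0,0,0,7],[0,0,0,7],[0,0,0,6],[0,0,0,0]]]'
python3 to.py .435 -.151 .057
python3 - <<'E'
from h import *
p,d=cams.snapshot('scene');cv2.imwrite('pics/s10.png',cv2.resize(p[190:310,200:320,::-1],None,fx=5,fy=5,interpolation=cv2.INTER_CUBIC))
E
```

```text
t: 22.37
ee_pos: [0.4368, -0.1426, 0.3313]
tool_rot: [[0.001, 0.994, 0.112], [-0.0, 0.112, -0.994], [-1.0, 0.001, 0.0]]
wrist_force: [0.0, 0.6, -0.7]
width: 0.76
t 22.37 grasp [ 0.437  -0.1426  0.1603] rel cm [10.33 -0.3   0.81] yaw -83.55 spin -89.95 F [ 0.   0.6 -0.7] w 6.98 tilt [ 0.001 -0.    -1.   ] rowsmin 2.5
```

View pics/s10.png

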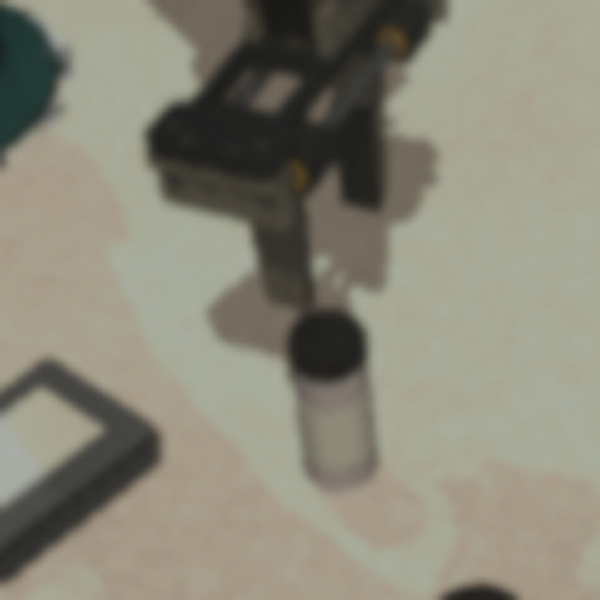

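The medium bottle's cap top is at (327,338) with the jaws above and behind it. Shift about 8 mm and go down.

```bash
python3 -c "
from h import *
print(at_z('scene',265,257.2,.095))"
python3 -m inch '[[[0,-0.1,0.5,0],[0,-0.1,0.4,0],[2.5,0,0,0],[3,0,0,0],[2.8,0,0,0],[2,0,0,0],[0,0,0,0],[0,0,0,0]]]'
python3 to.py .435 -.151 .057
```

```text
[ 0.43726969 -0.15556944  0.095     ]
t: 23.08
ee_pos: [0.4351, -0.153, 0.2272]
tool_rot: [[-0.002, 0.993, 0.114], [0.001, 0.114, -0.993], [-1.0, -0.002, -0.001]]
wrist_force: [-0.0, 0.0, 0.9]
width: 0.765
t 23.08 grasp [ 0.4347 -0.1529  0.0562] rel cm [-0.08  0.05 -0.18] yaw -83.45 spin -89.85 F [-0.   0.   0.9] w 7.03 tilt [-0.002  0.001 -1.   ] rowsmin 0.0
```

Squeeze, open, turn back by 90°, then grip.

```bash
python3 -m inch '[[[0,0,0,0],[0,0,0,0],[0,0,0,0],[0,0,0,0],[0,0,0,0],[0,0,0,0]]]' 2 8
python3 -m inch '[[[0,0,0,0],[0,0,0,0],[0,0,0,0],[0,0,0,-7],[0,0,0,-7],[0,0,0,-7],[0,0,0,-7],[0,0,0,-7]]]' 6.5 8 >/dev/null
python3 -m inch '[[[0,0,0,-7],[0,0,0,-7],[0,0,0,-7],[0,0,0,-7],[0,0,0,-7],[0,0,0,-7],[0,0,0,-7],[0,0,0,-6]]]' 6.5
python3 -m inch '[[[0,0,0,0],[0,0,0,0],[0,0,0,0],[0,0,0,0],[0,0,0,0],[0,0,0,0]]]' 2 20
python3 to.py .435 -.151 .057
```

```text
t: 23.58
ee_pos: [0.4355, -0.1529, 0.2284]
tool_rot: [[0.001, 0.994, 0.114], [-0.001, 0.114, -0.994], [-1.0, 0.001, 0.001]]
wrist_force: [-0.8, 0.5, 5.2]
width: 0.414
t: 24.92
ee_pos: [0.4352, -0.1528, 0.2275]
tool_rot: [[-0.0, -0.119, 0.993], [0.0, 0.993, 0.119], [-1.0, 0.0, -0.0]]
wrist_force: [0.1, 0.2, 0.1]
width: 0.706
t: 25.42
ee_pos: [0.4353, -0.1527, 0.2277]
tool_rot: [[0.0, -0.113, 0.994], [-0.0, 0.994, 0.113], [-1.0, -0.0, 0.0]]
wrist_force: [0.1, 0.6, -0.9]
width: 0.41
t 25.42 grasp [ 0.4353 -0.1528  0.0567] rel cm [-0.03  0.18 -0.01] yaw 6.49 spin 0.09 F [ 0.1  0.6 -0.9] w 3.77 tilt [ 0. -0. -1.] rowsmin 0.0
```

```bash
python3 -m inch '[[[-1,0,0,0],[-2.5,0,0,0],[-3.8,0,0,0],[-3.8,0,0,0],[-3.8,0,0,0],[-2,0,0,0],[-0.8,0,0,0],[0,0,0,0]]]'
python3 to.py .5755 .2407 .235
```

```text
t: 26.08
ee_pos: [0.4355, -0.1527, 0.4065]
tool_rot: [[0.003, -0.113, 0.994], [-0.003, 0.994, 0.113], [-1.0, -0.003, 0.003]]
wrist_force: [0.0, 0.1, -1.3]
width: 0.408
t 26.08 grasp [ 0.436  -0.1531  0.2355] rel cm [-1.000e-02  3.756e+01  1.831e+01] yaw 6.48 spin 0.08 F [ 0.   0.1 -1.3] w 3.75 tilt [ 0.003 -0.003 -1.   ] rowsmin 9.0
```

```bash
python3 -m inch '[[[0,1,0.5,0],[0,2.2,1.1,0],[0,3.4,1.66,0],[0,3.4,1.66,0],[0,3.4,1.66,0],[0,3.4,1.66,0],[0,3.4,1.66,0],[0,3.4,1.66,0]]]' >/dev/null
python3 -m inch '[[[0,3.4,1.66,0],[0,3.4,1.66,0],[0,3.4,1.66,0],[0,2.4,1.2,0],[0,1,0.5,0],[0,0.4,0.1,0],[0,0,0,0],[0,0,0,0]]]'
python3 to.py .5755 .2407 .13
```

```text
t: 27.42
ee_pos: [0.5746, 0.2401, 0.4035]
tool_rot: [[-0.002, -0.112, 0.994], [-0.002, 0.994, 0.112], [-1.0, -0.002, -0.002]]
wrist_force: [0.1, -0.6, -1.3]
width: 0.411
t 27.42 grasp [0.5743 0.2398 0.2325] rel cm [10.25  0.09  0.15] yaw 6.45 spin 0.05 F [ 0.1 -0.6 -1.3] w 3.77 tilt [-0.002 -0.002 -1.   ] rowsmin 2.5
```

```bash
python3 -m inch '[[[1,0.1,0.1,0],[2,0,0,0],[2.5,0,0,0],[2.5,0,0,0],[1.5,0,0,0],[0.7,0,0,0],[0,0,0,0],[0,0,0,0]]]' 
python3 to.py .5755 .2407 .0847
python3 - <<'E'
from h import *
p,d=cams.snapshot('scene');cv2.imwrite('pics/s11.png',cv2.resize(p[110:230,330:450,::-1],None,fx=5,fy=5,interpolation=cv2.INTER_CUBIC))
E
```

```text
t: 28.08
ee_pos: [0.576, 0.2425, 0.3032]
tool_rot: [[0.001, -0.113, 0.994], [0.0, 0.994, 0.113], [-1.0, 0.0, 0.001]]
wrist_force: [0.7, 0.5, 0.0]
width: 0.41
t 28.08 grasp [0.5761 0.2426 0.1322] rel cm [ 4.75 -0.18 -0.08] yaw 6.48 spin 0.08 F [0.7 0.5 0. ] w 3.77 tilt [ 0.001  0.    -1.   ] rowsmin 1.1
```

View pics/s11.png

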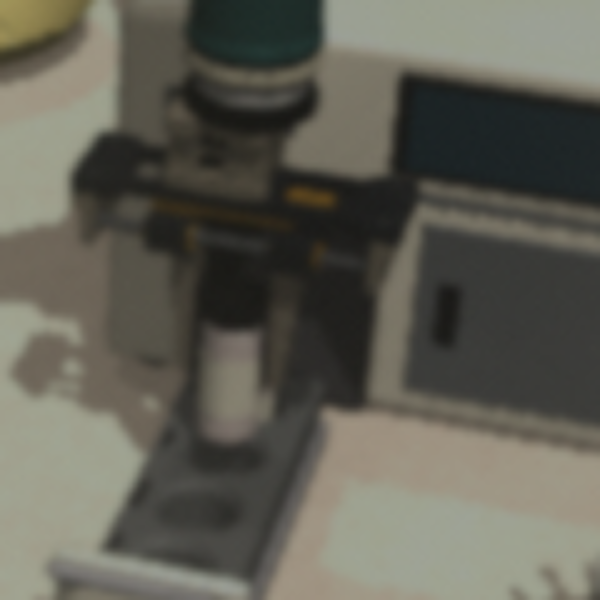

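The medium bottle hovers over pocket 2, bottom at (228,440) and pocket mouth at (224,456). I'll lower it with a 1.5 mm correction.

```bash
python3 -m inch '[[[0,-0.15,-0.05,0],[0.6,0,0,0],[0.6,0,0,0],[0.6,0,0,0],[0.6,0,0,0],[0.6,0,0,0],[0,0,0,0]]]' 
python3 -m inch '[[[0.5,0,0,0],[0.4,0,0,0],[0.3,0,0,0],[0,0,0,0]]]' 
python3 to.py .5755 .2407 .0847
```

```text
t: 28.72
ee_pos: [0.5749, 0.2409, 0.2709]
tool_rot: [[-0.002, -0.114, 0.994], [-0.001, 0.994, 0.114], [-1.0, -0.001, -0.003]]
wrist_force: [-0.8, -0.5, -0.1]
width: 0.41
t: 29.05
ee_pos: [0.5752, 0.241, 0.2599]
tool_rot: [[-0.001, -0.114, 0.994], [-0.0, 0.994, 0.114], [-1.0, -0.0, -0.001]]
wrist_force: [-1.0, -0.1, -1.4]
width: 0.413
t 29.05 grasp [0.575  0.241  0.0889] rel cm [ 0.42 -0.03  0.05] yaw 6.52 spin 0.12 F [-1.  -0.1 -1.4] w 3.79 tilt [-0.001 -0.    -1.   ] rowsmin 0.1
```

```bash
python3 -m inch '[[[0.2,0,0,0],[0.2,0,0,0],[0,0,0,0],[0,0,0,0]]]' 
python3 to.py .5755 .2407 .0847
```

```text
t: 29.38
ee_pos: [0.5754, 0.2411, 0.2567]
tool_rot: [[-0.0, -0.113, 0.994], [-0.0, 0.994, 0.113], [-1.0, -0.0, -0.0]]
wrist_force: [0.3, -0.5, -0.7]
width: 0.409
t 29.38 grasp [0.5754 0.2411 0.0857] rel cm [ 0.1  -0.04  0.01] yaw 6.51 spin 0.11 F [ 0.3 -0.5 -0.7] w 3.76 tilt [-0. -0. -1.] rowsmin 0.0
```

```bash
python3 -m inch '[[[0.2,0,0,0],[0,0,0,0],[0,0,0,0]]]' 
python3 -m inch '[[[0,0,0,0],[0,0,0,0],[0,0,0,0],[0,0,0,0],[-1,0,0,0],[-2,0,0,0],[-3,0,0,0],[-4,0,0,0]]]' 7 10
python3 -m inch '[[[-3.5,0,0,0],[-2.5,-1,0,0],[-1,-3,0.5,0],[0,-3.7,1,0],[0,-3.7,1,0],[0,-3.7,1,0],[0,-3.7,1,0],[0,-3.7,1,0]]]'
python3 to.py .601 -.295 .245
python3 - <<'E'
from h import *
p,d=cams.snapshot('scene');cv2.imwrite('pics/s12.png',cv2.resize(p[110:230,330:450,::-1],None,fx=5,fy=5,interpolation=cv2.INTER_CUBIC))
E
```

```text
t: 29.63
ee_pos: [0.5755, 0.2415, 0.2557]
tool_rot: [[0.001, -0.114, 0.994], [0.0, 0.994, 0.114], [-1.0, 0.0, 0.001]]
wrist_force: [-1.2, -0.8, 4.5]
width: 0.41
t: 30.3
ee_pos: [0.5747, 0.2406, 0.354]
tool_rot: [[-0.005, -0.114, 0.993], [-0.001, 0.993, 0.114], [-1.0, -0.001, -0.005]]
wrist_force: [1.2, -0.0, 0.6]
width: 0.758
t: 30.97
ee_pos: [0.6558, 0.0221, 0.4256]
tool_rot: [[0.001, -0.114, 0.994], [-0.0, 0.994, 0.114], [-1.0, -0.0, 0.001]]
wrist_force: [0.8, 0.0, 0.2]
width: 0.758
t 30.97 grasp [0.6559 0.022  0.2546] rel cm [  0.97 -30.87  -9.06] yaw 6.53 spin 0.13 F [0.8 0.  0.2] w 6.97 tilt [ 0.001 -0.    -1.   ] rowsmin 7.4
```

View pics/s12.png

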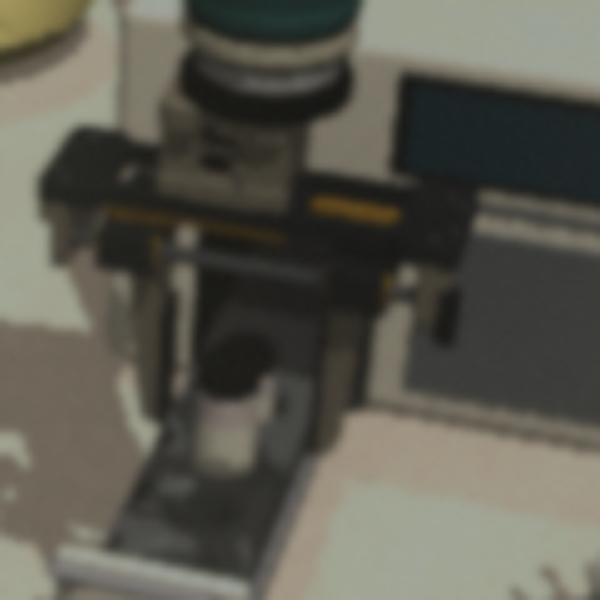

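The medium bottle is seated in pocket 2, cap at (238,365), with the short one behind it. Next is the tall bottle.

```bash
python3 -m inch '[[[0,-3.4,-1,0],[0,-3.4,-1,0],[0,-3.4,-1,0],[0,-3.4,-1,0],[0,-3.4,-1,0],[0,-3.4,-1,0],[0,-3.4,-1,0],[0,-3.4,-1,0]]]' 7 10 >/dev/null
python3 -m inch '[[[0,-2.5,-0.7,0],[0,-1.2,-0.3,0],[0,0,0,0],[0,0,0,0]]]'
python3 to.py .601 -.295 .165
```

```text
t: 32.02
ee_pos: [0.6014, -0.2922, 0.4249]
tool_rot: [[0.0, -0.114, 0.993], [0.001, 0.993, 0.114], [-1.0, 0.001, 0.001]]
wrist_force: [0.5, 1.2, 0.2]
width: 0.761
t 32.02 grasp [ 0.6015 -0.292   0.2539] rel cm [ 8.89 -0.3  -0.08] yaw 6.54 spin 0.14 F [0.5 1.2 0.2] w 6.99 tilt [ 0.     0.001 -1.   ] rowsmin 2.1
```

```bash
python3 -m inch '[[[1,-0.3,-0.1,7],[1,0,0,7],[1,0,0,7],[1,0,0,7],[1,0,0,7],[1,0,0,7],[1,0,0,7],[1,0,0,7]]]' 7 10 >/dev/null
python3 -m inch '[[[0.8,0,0,7],[0,0,0,7],[0,0,0,7],[0,0,0,7],[0,0,0,6],[0,0,0,0]]]'
python3 to.py .601 -.295 .062
python3 - <<'E'
from h import *
p,d=cams.snapshot('scene');cv2.imwrite('pics/s13.png',cv2.resize(p[240:370,230:370,::-1],None,fx=4.5,fy=4.5,interpolation=cv2.INTER_CUBIC))
E
```

```text
t: 33.18
ee_pos: [0.6017, -0.2926, 0.3371]
tool_rot: [[0.001, 0.993, 0.116], [0.001, 0.116, -0.993], [-1.0, 0.001, -0.001]]
wrist_force: [1.4, 0.7, -0.4]
width: 0.765
t 33.18 grasp [ 0.6019 -0.2924  0.1661] rel cm [10.41 -0.12  0.26] yaw -83.35 spin -89.75 F [ 1.4  0.7 -0.4] w 7.03 tilt [ 0.001  0.001 -1.   ] rowsmin 2.5
```

View pics/s13.png

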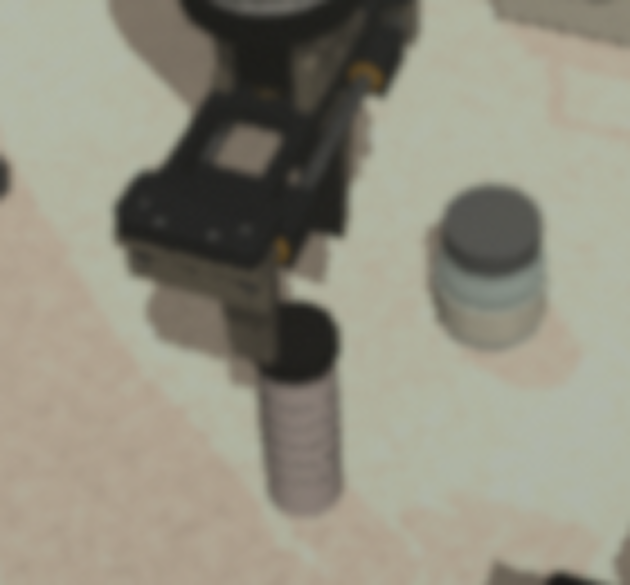

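The front finger tip is at (255,355), in front of the cap at (300,340). The jar is well clear at (490,265). Go down.

```bash
python3 -m inch '[[[0,-0.1,0.4,0],[0,0,0,0],[2,0,0,0],[3,0,0,0],[3,0,0,0],[2.4,0,0,0],[0,0,0,0],[0,0,0,0]]]'
python3 to.py .601 -.295 .062
python3 -m inch '[[[0,0,0,0],[0,0,0,0],[0,0,0,0],[0,0,0,0],[0,0,0,0],[0,0,0,0]]]' 2 8
python3 to.py .601 -.295 .062
```

```text
t: 33.9
ee_pos: [0.5996, -0.3003, 0.2316]
tool_rot: [[-0.002, 0.993, 0.114], [0.002, 0.114, -0.993], [-1.0, -0.002, -0.002]]
wrist_force: [-0.2, -0.1, -0.2]
width: 0.759
t 33.9 grasp [ 0.5992 -0.3     0.0606] rel cm [-0.14  0.24 -0.48] yaw -83.44 spin -89.84 F [-0.2 -0.1 -0.2] w 6.98 tilt [-0.002  0.002 -1.   ] rowsmin 0.1
t: 34.4
ee_pos: [0.6003, -0.3004, 0.2337]
tool_rot: [[0.001, 0.994, 0.114], [-0.0, 0.114, -0.994], [-1.0, 0.001, 0.001]]
wrist_force: [1.0, 0.7, 3.2]
width: 0.42
t 34.4 grasp [ 0.6006 -0.3005  0.0627] rel cm [ 0.07  0.11 -0.54] yaw -83.47 spin -89.87 F [1.  0.7 3.2] w 3.86 tilt [ 0.001 -0.    -1.   ] rowsmin 0.1
```

```bash
python3 -m inch '[[[0,0,0,0],[0,0,0,0],[0,0,0,0],[0,0,0,-7],[0,0,0,-7],[0,0,0,-7],[0,0,0,-7],[0,0,0,-7]]]' 6.5 8 >/dev/null
python3 -m inch '[[[0,0,0,-7],[0,0,0,-7],[0,0,0,-7],[0,0,0,-7],[0,0,0,-7],[0,0,0,-7],[0,0,0,-7],[0,0,0,-6]]]' 6.5
python3 -m inch '[[[0,0,0,0],[0,0,0,0],[0,0,0,0],[0,0,0,0],[0,0,0,0],[0,0,0,0]]]' 2 20
python3 to.py .601 -.295 .062
python3 -m inch '[[[-1,0,0,0],[-2.5,0,0,0],[-4,0,0,0],[-4,0,0,0],[-4,0,0,0],[-2,0,0,0],[-0.8,0,0,0],[0,0,0,0]]]'
python3 to.py .5823 .1814 .245
```

```text
t: 35.73
ee_pos: [0.5998, -0.3008, 0.2323]
tool_rot: [[-0.001, -0.119, 0.993], [0.0, 0.993, 0.119], [-1.0, 0.0, -0.001]]
wrist_force: [0.5, 1.1, 0.3]
width: 0.709
t: 36.23
ee_pos: [0.6, -0.3004, 0.2326]
tool_rot: [[-0.0, -0.113, 0.994], [-0.0, 0.994, 0.113], [-1.0, -0.0, -0.0]]
wrist_force: [-0.7, -0.1, -0.8]
width: 0.41
t 36.23 grasp [ 0.5999 -0.3004  0.0616] rel cm [-0.04  0.53  0.17] yaw 6.49 spin 0.09 F [-0.7 -0.1 -0.8] w 3.77 tilt [-0. -0. -1.] rowsmin 0.1
t: 36.9
ee_pos: [0.6003, -0.3003, 0.4183]
tool_rot: [[0.003, -0.113, 0.994], [-0.002, 0.994, 0.113], [-1.0, -0.003, 0.003]]
wrist_force: [0.4, 0.1, -1.3]
width: 0.414
t 36.9 grasp [ 0.6009 -0.3007  0.2473] rel cm [ 0.12 48.11  3.62] yaw 6.5 spin 0.1 F [ 0.4  0.1 -1.3] w 3.8 tilt [ 0.003 -0.002 -1.   ] rowsmin 11.5
```

```bash
python3 -m inch '[[[0,1.2,0.1,0],[0,2.4,0.2,0],[0,3.4,0.25,0],[0,3.4,0.25,0],[0,3.4,0.25,0],[0,3.4,0.25,0],[0,3.4,0.25,0],[0,3.4,0.25,0]]]' >/dev/null
python3 -m inch '[[[0,3.4,0.25,0],[0,3.4,0.25,0],[0,3.4,0.25,0],[0,3.4,0.25,0],[0,3.4,0.25,0],[0,3.4,0.25,0],[0,2.4,0.2,0],[0,1,0.1,0]]]' >/dev/null
python3 -m inch '[[[0,0.3,0,0],[0,0,0,0],[0,0,0,0]]]'
python3 to.py .5823 .1814 .135
```

```text
t: 38.48
ee_pos: [0.5815, 0.1797, 0.4146]
tool_rot: [[-0.002, -0.111, 0.994], [-0.002, 0.994, 0.111], [-1.0, -0.001, -0.002]]
wrist_force: [-0.5, -0.6, -0.8]
width: 0.411
t 38.48 grasp [0.5812 0.1794 0.2436] rel cm [10.86  0.2   0.15] yaw 6.4 spin 0.0 F [-0.5 -0.6 -0.8] w 3.78 tilt [-0.002 -0.002 -1.   ] rowsmin 2.6
```

```bash
python3 -m inch '[[[1,0.1,0.1,0],[2.2,0,0,0],[2.8,0,0,0],[2.5,0,0,0],[1.6,0,0,0],[0.7,0,0,0],[0,0,0,0],[0,0,0,0]]]' 
python3 to.py .5823 .1812 .0896
python3 - <<'E'
from h import *
p,d=cams.snapshot('scene');cv2.imwrite('pics/s14.png',cv2.resize(p[110:230,330:450,::-1],None,fx=5,fy=5,interpolation=cv2.INTER_CUBIC))
E
```

```text
t: 39.15
ee_pos: [0.5824, 0.1819, 0.3078]
tool_rot: [[0.0, -0.112, 0.994], [0.0, 0.994, 0.112], [-1.0, 0.0, 0.0]]
wrist_force: [-0.2, 0.1, -0.5]
width: 0.413
t 39.15 grasp [0.5824 0.1819 0.1368] rel cm [ 4.72 -0.07 -0.02] yaw 6.44 spin 0.04 F [-0.2  0.1 -0.5] w 3.8 tilt [ 0.  0. -1.] rowsmin 1.1
```

View pics/s14.png

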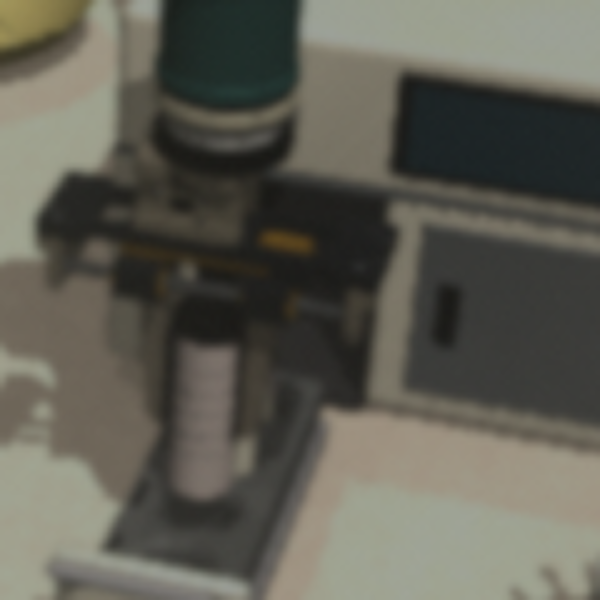

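The tall bottle is over pocket 3, its bottom at (203,497) just above the mouth. Lower it.

```bash
python3 -m inch '[[[0,-0.1,0,0],[0.6,0,0,0],[0.6,0,0,0],[0.6,0,0,0],[0.6,0,0,0],[0.6,0,0,0],[0,0,0,0]]]' 
python3 -m inch '[[[0.5,0,0,0],[0.4,0,0,0],[0.3,0,0,0],[0,0,0,0]]]' 
python3 to.py .5823 .1812 .0896
```

```text
t: 39.78
ee_pos: [0.5817, 0.1813, 0.276]
tool_rot: [[-0.002, -0.114, 0.994], [-0.001, 0.994, 0.114], [-1.0, -0.001, -0.003]]
wrist_force: [-0.6, 0.4, -1.3]
width: 0.41
t: 40.12
ee_pos: [0.582, 0.1815, 0.2649]
tool_rot: [[-0.001, -0.114, 0.994], [-0.0, 0.994, 0.114], [-1.0, -0.0, -0.001]]
wrist_force: [0.1, 0.6, -1.1]
width: 0.412
t 40.12 grasp [0.5818 0.1814 0.0939] rel cm [ 0.43 -0.02  0.05] yaw 6.52 spin 0.12 F [ 0.1  0.6 -1.1] w 3.78 tilt [-0.001 -0.    -1.   ] rowsmin 0.1
```

```bash
python3 -m inch '[[[0.2,0,0,0],[0.2,0,0,0],[0.1,0,0,0],[0,0,0,0]]]' 
python3 to.py .5823 .1812 .0896
python3 -m inch '[[[0,0,0,0],[0,0,0,0],[0,0,0,0],[0,0,0,0],[0,0,0,0]]]' 7 10
```

```text
t: 40.45
ee_pos: [0.5822, 0.1815, 0.2606]
tool_rot: [[0.0, -0.113, 0.994], [-0.0, 0.994, 0.113], [-1.0, -0.0, 0.0]]
wrist_force: [0.4, 0.6, -0.9]
width: 0.411
t 40.45 grasp [0.5822 0.1815 0.0896] rel cm [-0.   -0.03  0.01] yaw 6.51 spin 0.11 F [ 0.4  0.6 -0.9] w 3.78 tilt [ 0. -0. -1.] rowsmin 0.0
t: 40.87
ee_pos: [0.5822, 0.1816, 0.2608]
tool_rot: [[0.0, -0.113, 0.994], [-0.0, 0.994, 0.113], [-1.0, -0.0, 0.0]]
wrist_force: [-0.0, 0.0, -0.1]
width: 0.748
```

Released with the base on the floor to within 1 mm. Rise and move out in front of the bar.

```bash
python3 -m inch '[[[-1,0,0,0],[-2.5,0,0,0],[-3.5,0,0,0],[-3.5,0,0,0],[-2,0,0,0],[0,-1.5,0,0],[0,-3,0,0],[0,-3,0,0]]]' 7 10 >/dev/null
python3 -m inch '[[[0,-3,0,0],[0,-3,0,0],[0,-3,0,0],[0,-2,0,0],[0,-0.5,0,0],[0,0,0,0]]]' 0 20
python3 to.py t .405 .116
python3 - <<'E'
from h import *
p,d=cams.snapshot('scene');cv2.imwrite('pics/s15.png',cv2.resize(p[110:250,320:460,::-1],None,fx=4,fy=4,interpolation=cv2.INTER_CUBIC))
p,d=cams.snapshot('top');cv2.imwrite('pics/t15.png',cv2.resize(p[120:210,240:370,::-1],None,fx=5,fy=5,interpolation=cv2.INTER_CUBIC))
E
```

```text
t: 42.03
ee_pos: [0.6039, -0.0088, 0.386]
tool_rot: [[0.0, -0.11, 0.994], [-0.0, 0.994, 0.11], [-1.0, -0.0, 0.0]]
wrist_force: [-0.7, 0.1, -0.2]
width: 0.35
t 42.03 grasp [ 0.6039 -0.0088  0.215 ] rel cm [ 9.9  -0.34 -0.22] yaw 6.33 spin -0.07 F [-0.7  0.1 -0.2] w 3.21 tilt [ 0. -0. -1.] rowsmin 2.4
```

View pics/s15.png

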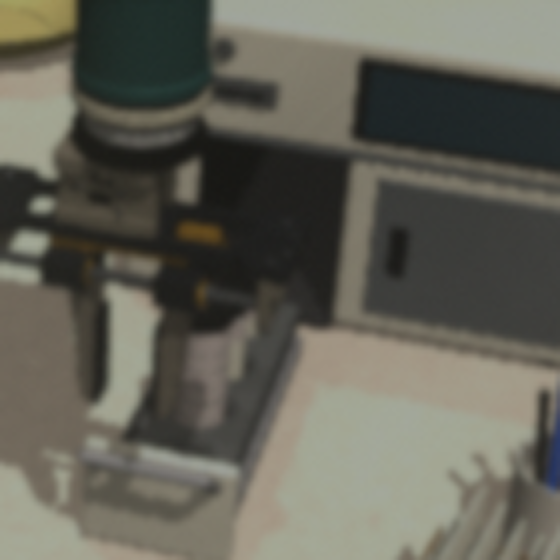

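View pics/t15.png

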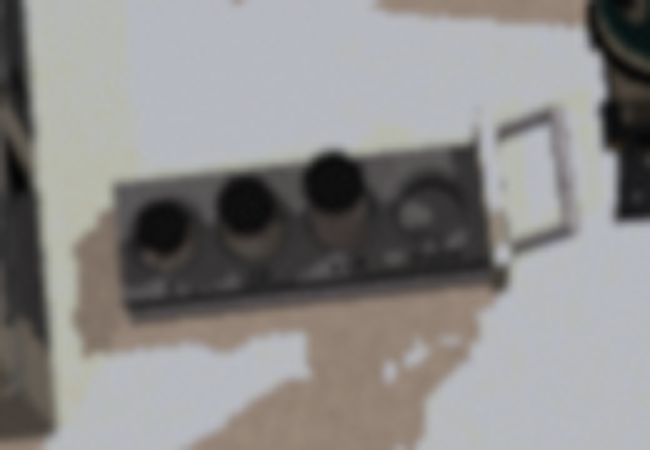

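The top view shows all three caps standing in pockets 1–3, at (165,228), (247,203) and (334,180). Pocket 4 is empty, the drawer is out, and the fingers are outside the bar. Go down.

```bash
python3 -m inch '[[[2,-0.2,-0.2,0],[3,0,0,0],[3,0,0,0],[2,0,0,0],[0.2,0,0,0],[0,0,0,0],[0,0,0,0]]]' 0 20
python3 to.py t .3755 .114
python3 -m inch '[[[0,0.5,0,0],[0,0.8,0,0],[0,0.6,0,0],[0,0.4,0,0],[0,0.3,0,0],[0,0.3,0,0],[0,0.3,0,0],[0,0.4,0,0]]]'
python3 to.py t .0695 .114
```

```text
t: 42.72
ee_pos: [0.6024, -0.0077, 0.2851]
tool_rot: [[0.002, -0.116, 0.993], [0.001, 0.993, 0.116], [-1.0, 0.001, 0.002]]
wrist_force: [-0.2, 0.8, -0.0]
width: 0.011
t 42.72 grasp [ 0.6027 -0.0075  0.1141] rel cm [ 0.01  2.46 -0.1 ] yaw 6.65 spin 0.25 F [-0.2  0.8 -0. ] w 0.1 tilt [ 0.002  0.001 -1.   ] rowsmin 0.6
t: 43.38
ee_pos: [0.5981, 0.0256, 0.2838]
tool_rot: [[0.0, -0.112, 0.994], [-0.001, 0.994, 0.112], [-1.0, -0.001, 0.0]]
wrist_force: [-0.3, -3.5, 2.4]
width: 0.001
t 43.38 grasp [0.5982 0.0254 0.1128] rel cm [-1.600e-01  2.974e+01 -1.000e-02] yaw 6.44 spin 0.04 F [-0.3 -3.5  2.4] w 0.01 tilt [ 0.    -0.001 -1.   ] rowsmin 7.1
```

In contact, pushing at about 3.5 N. Continue gently.

```bash
python3 -m inch '[[[0,0.6,0,0],[0,0.8,0,0],[0,1,0,0],[0,1.1,0,0],[0,1.2,0,0],[0,1.2,0,0],[0,1.2,0,0],[0,1.2,0,0]]]'
python3 -m inch '[[[0,1.2,0,0],[0,1.2,0,0],[0,1.2,0,0],[0,1.2,0,0],[0,1.2,0,0],[0,1.2,0,0],[0,1.2,0,0],[0,1.2,0,0]]]'
python3 to.py t .0695 .114
```

```text
t: 44.05
ee_pos: [0.5884, 0.1104, 0.2837]
tool_rot: [[0.0, -0.114, 0.993], [0.0, 0.993, 0.114], [-1.0, 0.0, 0.0]]
wrist_force: [3.0, -2.0, 0.5]
width: 0.003
t: 44.72
ee_pos: [0.5774, 0.2053, 0.2836]
tool_rot: [[-0.0, -0.113, 0.994], [-0.0, 0.994, 0.113], [-1.0, -0.0, -0.0]]
wrist_force: [2.1, -3.1, 1.0]
width: 0.006
t 44.72 grasp [0.5774 0.2053 0.1126] rel cm [-0.14 11.64  0.06] yaw 6.51 spin 0.11 F [ 2.1 -3.1  1. ] w 0.05 tilt [-0. -0. -1.] rowsmin 2.8
```

```bash
python3 -m inch '[[[0,1.1,0,0],[0,1.1,0,0],[0,1.1,0,0],[0,1.1,0,0],[0,1,0,0],[0,0.9,0,0],[0,0.8,0,0],[0,0.7,0,0]]]'
python3 -m inch '[[[0,0.6,0,0],[0,0.5,0,0],[0,0.5,0,0],[0,0.4,0,0],[0,0.4,0,0],[0,0.3,0,0],[0,0,0,0]]]'
python3 to.py t .0695 .114
```

```text
t: 45.38
ee_pos: [0.5685, 0.2826, 0.2835]
tool_rot: [[-0.0, -0.114, 0.994], [-0.0, 0.994, 0.114], [-1.0, -0.0, -0.0]]
wrist_force: [2.0, -3.0, 0.4]
width: 0.008
t: 45.97
ee_pos: [0.5652, 0.3094, 0.2837]
tool_rot: [[-0.0, -0.114, 0.993], [0.001, 0.993, 0.114], [-1.0, 0.001, -0.0]]
wrist_force: [-0.5, 0.2, -0.5]
width: 0.005
t 45.97 grasp [0.5651 0.3095 0.1127] rel cm [-0.13  1.14  0.09] yaw 6.56 spin 0.16 F [-0.5  0.2 -0.5] w 0.04 tilt [-0.     0.001 -1.   ] rowsmin 0.3
```

```bash
python3 -m inch '[[[0,0.3,0,0],[0,0.3,0,0],[0,0.3,0,0],[0,0.2,0,0],[0,0,0,0]]]'
python3 -m inch '[[[0,0.2,0,0],[0,0.2,0,0],[0,0.2,0,0],[0,0,0,0]]]'
python3 to.py t .0695 .114
```

```text
t: 46.38
ee_pos: [0.5641, 0.3201, 0.2836]
tool_rot: [[-0.0, -0.114, 0.993], [0.001, 0.993, 0.114], [-1.0, 0.001, -0.0]]
wrist_force: [-0.5, -1.2, -0.3]
width: 0.001
t: 46.72
ee_pos: [0.5642, 0.3231, 0.2835]
tool_rot: [[-0.001, -0.112, 0.994], [-0.007, 0.994, 0.112], [-1.0, -0.007, -0.002]]
wrist_force: [-3.1, -8.8, 5.7]
width: 0.004
t 46.72 grasp [0.5639 0.322  0.1125] rel cm [-0.15 -0.11  0.07] yaw 6.42 spin 0.02 F [-3.1 -8.8  5.7] w 0.04 tilt [-0.001 -0.007 -1.   ] rowsmin 0.0
```

```bash
python3 -m inch '[[[0,0.3,0,0],[0,0.3,0,0],[0,0,0,0]]]'
python3 to.py t .0695 .114
python3 -m inch '[[[0,-1,0,0],[0,-1.5,0,0],[0,-2,0,0],[-1,-2,0,0],[-2,-2,0,0],[-3,-3,0,0],[-3,-3,0,0],[0,-3,-1,0]]]'
python3 -m inch '[[[0,-3,-1.5,0],[0,-3,-1.5,0],[0,-3,-1.5,0],[0,-2,-1,0],[0,0,0,0],[0,0,0,0]]]'
python3 - <<'E'
from h import *
for n in('scene','top'):
    p,d=cams.snapshot(n);cv2.imwrite(f'pics/{n}16.png',p[:,:,::-1])
    if n=='scene':
        cv2.imwrite('pics/s16.png',cv2.resize(p[90:230,330:470,::-1],None,fx=4,fy=4,interpolation=cv2.INTER_CUBIC))
        k=cams.tip_of(n,'drawer_handle')
        print([(r['confidence'],at_z(n,*r['centre'],.112)) for r in k[:2]])
    for q,h in(("reagent_jar",.072),("slide_case",.03)):
        r=cams.outline_of(n,q)
        for k in r[:1]:
            c=cloud(n,d,k['region']); t=c[np.abs(c[:,2]-h)<.008]; print(n,q,np.round(np.median(t,0),4))
E
```

```text
t: 46.97
ee_pos: [0.5644, 0.3253, 0.2834]
tool_rot: [[-0.002, -0.109, 0.994], [-0.017, 0.994, 0.109], [-1.0, -0.017, -0.004]]
wrist_force: [-5.2, -21.7, 14.1]
width: 0.008
t 46.97 grasp [0.564  0.3223 0.1124] rel cm [-0.15 -0.15  0.06] yaw 6.26 spin -0.14 F [ -5.2 -21.7  14.1] w 0.07 tilt [-0.002 -0.017 -1.   ] rowsmin 0.0
t: 47.63
ee_pos: [0.5751, 0.1583, 0.3784]
tool_rot: [[0.011, -0.114, 0.993], [0.005, 0.993, 0.114], [-1.0, 0.004, 0.011]]
wrist_force: [0.4, -0.3, 0.3]
width: 0.002
t: 48.13
ee_pos: [0.5308, 0.0411, 0.3729]
tool_rot: [[0.001, -0.111, 0.994], [0.001, 0.994, 0.111], [-1.0, 0.0, 0.002]]
wrist_force: [-0.5, 0.3, -0.3]
width: 0.005
[(0.56, array([0.56785196, 0.33156835, 0.112     ]))]
scene reagent_jar [ 0.6372 -0.1539  0.0725]
scene slide_case [ 0.3031 -0.2439  0.0301]
top reagent_jar [ 0.6338 -0.1468  0.0714]
top slide_case [ 0.2839 -0.2004  0.0297]
```

View pics/s16.png

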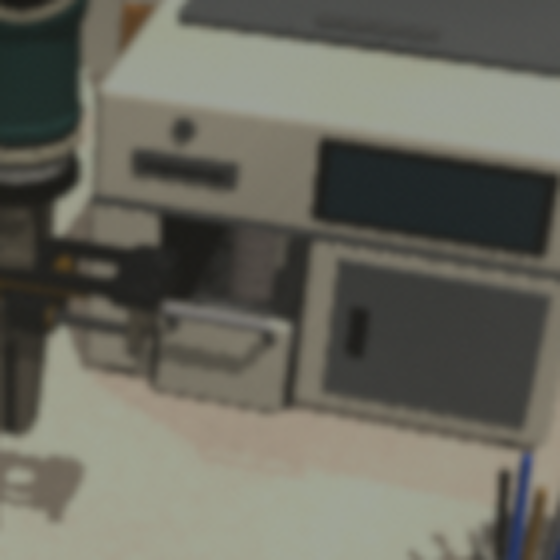

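View pics/top16.png

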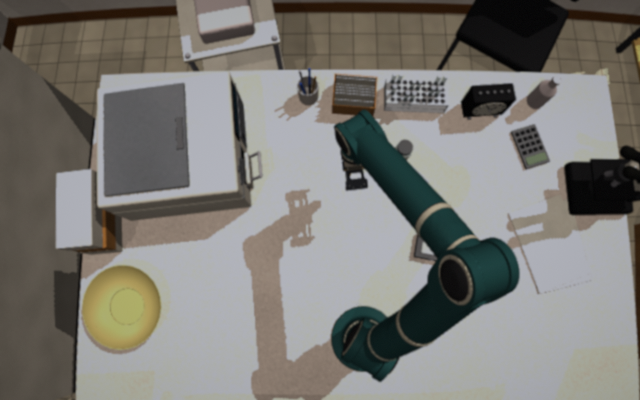

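The plate is flush, and the tall bottle stands upright in the bay at (255,260). The travel between the two stops works out to 307 mm against 306. The jar is unmoved; the slide case reads unmoved in the scene view and is half hidden by the arm in the top view. Handing in.

```bash
python3 -c "
from workcell import job,status
print(status.get_obs()['t']); print(job.finish_job())"
```

```text
48.4833
the job is handed in; nothing more can be done
None
```

I carried out the whole job in order and handed it in at 48.5 s, within the 72 s limit. No verdict is reported, so the checks below are my own.

**What I did:** I hooked the handle bar and pulled the drawer to its stop. I then lowered the short, medium and tall bottles into pockets 1, 2 and 3. Finally I pushed the drawer home from outside the bar, at about 0.15 m/s and slowing to about 0.04 m/s at the end.

**What the last checks showed:**
- **Drawer out:** the force climbed to 17 N at the outer stop, where the measured geometry predicted it.
- **Bottles:** each bottle's underside came to about 28 mm above the desk, the pocket floor height. Before closing, the pictures showed all three upright in their pockets with pocket 4 empty.
- **Drawer home:** the push met a hard stop at about 22 N, and the finger travel between the two stops came to 307 mm against the stated 306. The front plate looks flush, and the tall bottle is visible upright in the bay. The short and medium bottles were hidden from view by then.
- **Bystanders:** the jar read within 1 mm of where it started in both cameras, and the slide case within 2 mm in the scene view. The top view gave about 3 cm for the case, but the arm was hiding part of it, so I discounted that reading.

**What disagreed:** the two cameras differed by up to about 1 cm on the bottle positions. I averaged their readings, then centred each bottle with two squeezes at right angles before lifting it.

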